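# Rack the washed sieve discs and start the bench dryer

### The arm

A 7-joint arm with a two-finger parallel gripper is mounted at the origin on the work surface. World frame = base frame: x ahead of the robot, y to its left, z up, the work surface at z = 0. Lengths are in m, angles in rad, forces in N, time in s.
With the tool pointing down it reaches from about 0.425 to 1.025 m from the base axis. Payload 3.6 kg.
Tool frame: the origin (TCP) lies on the centre line of the jaws, within the pads' length; the fingertips stand 11 mm ahead of it and the grasp point (between the pads) lies 8 mm behind it; x points along the fingers, y is the direction in which the jaws open and shut, and the axes are right-handed (so a half turn about x gives the same grasp; the last joint's range is limited). The gripper opens to 85 mm and grips with 20 to 120 N. Pads are 22 mm wide; open, the fingers measure 114 mm over their backs; the gripper's body (76 mm by 85 mm) begins 54 mm behind the grasp point. The pads swing forward as they close: fully open they stand 13 mm farther back than shut.
Start: joints at [1.054, 0.591, 0.048, 1.609, -0.033, 0.943, -0.034], TCP at [0.297, -0.661, 0.242] pointing down, gripper open.
Joint ranges: [-2.69, 2.69], [-0.47, 2.24], [-1.27, 1.36], [0.19, 2.51], [-1.53, 4.68], [0.08, 2.07], [-3.09, 3.09]. Speed limits (rad/s): [2.57, 2.57, 3.14, 3.14, 3.14, 3.14, 3.14].

### API

Orientations are given as a unit quaternion [w, x, y, z].
In Python, from rig import ctrl gives the robot as it stands. The module is installed in compiled form; this text tells all that it offers.
- The arm moves only by the tool drive_tool, never from a script. Its argument "deltas" is a list of rows, each a list of 3 entries, a list of its own where there are three numbers: the shift along the tool's x, y, z in m, then the turn about the tool's x in degrees, then the closure, from -1 (fully open) to 1 (shut), so that 0 is half open. In form: [[[tx, ty, tz], roll, grip], ...]. A call has 1 to 20 rows; each row is the pose to reach, as a shift and turn from the pose commanded when the call began, along the tool's axes at that moment; what a row does not reach only later rows make up. A row lasts 1/12 s, in which the tool goes at most 41.7 mm and 7.16 degrees, less where a joint would pass 70% of its speed; a pose out of reach is approached as far as the arm can. A call with a gripper value outside its range is refused whole. The fingers move at their own pace and stop on an object; the grip force is fixed at half the most. Time passes only in rows, so rows that repeat a pose let the fingers close. It gives the time, the measured TCP pose, the force and the opening at its end, in the units of the state.
- ctrl.get_obs(): the state, without advancing time (a new reading comes with each control period).
- ctrl.snapshot(name): name is "scene" or "top" or "wrist"; returns a dict with "color" (400x640x3 uint8, red, green, blue), "fx", "fy", "cx", "cy" (pixels), "dist_coeffs" ([k1, k2, p1, p2, k3] as OpenCV has them; the pictures are not rectified), "R" (3x3) and "t" (3): a world point X has camera coordinates R X + t. Camera axes: x right, y down, z forward; pixel columns grow to the right and rows downward; lengths in m; the calibration is good to about 2 mm. A picture is of the moment at which its call begins. There is no depth.
- ctrl.hand_in(): hands the job in, once; it reports no verdict.
Trained networks look in a picture, given as the dict that the camera call returned (one of the last four; its "shot" number tells which), for a name from the list of things; names that differ only in an ending like _2 or _b are one class to them, and where a whole thing is asked for, a point or a joint stands for the part that bears it (a point fixed in the world has none). Each returns a list of dicts, best first, with "conf" (0 to 1); they miss things now and then, are a little off and sometimes report something else, mostly with a low value. They report only what shows in the picture. A call takes as long as a camera call. They do not tell look-alikes from the thing itself.
- ctrl.find_in(query, picture): "bbox" ([left, top, right, bottom] in pixels, round what is visible of it).
The state is a dict: "time": time; "joint_pos": joint angles; "qvel": joint speeds; "effort": joint torques, N m; "tcp_pos": TCP position; "tool_rot": TCP orientation; "force": force on the tool from outside, world axes, zero at the start; "wrist_torque": the same for the moment, N m; "opening": opening from 0.0 (shut) to 1.0 (fully open).
Only numpy, scipy, OpenCV 4.12 (cv2) and the standard library are available. Lean on these libraries where they do the work, as an engineer would, in place of code of your own. Each camera call takes 0.05 s, during which the arm holds its last target. There are 200 camera calls.

### The job

Pull the bench dryer's carrier fully out to its loading stop, then slide every sieve disc lying on the bench, handle outwards, fully home into the carrier slot that fits its diameter: the slots are graded, the widest at the bottom for the 92 mm disc, then 80, 68 and 56 mm at the top (a missing disc leaves its slot empty). With all of them racked, push the carrier fully home under the hood, then press the start plunger on the hood right down and let it spring back. Leave the soap bottle and the beaker where they stand.

Things in the scene. Friction and masses are not known exactly. Their poses are not given: they have to be found in the camera images.
- sieve1_disc (a point): Centre of the steel sieve disc 92 mm across, 5 mm thick (point 2.5 mm above its underside), 90 g; lies on the bench, z up; may be absent. Its x axis points away from its white bar handle, which is 14 mm wide, 14 mm tall, underside level with the disc's, and runs along -x from the rim to 105 mm from this centre.
- sieve1_grip (a point): Grip point on the handle of the 92 mm disc: bar's centre line, 7 mm above its underside, 85 mm from the disc's centre, 20 mm from the bar's free end; axes as the disc. Gripped across its 14 mm width from above here, the fingers stay outside the carrier.
- slot1 (a point): Home point of the 92 mm disc's centre in its slot, the lowest of four; moves with the carrier. x points into the slot, y along the carrier's travel to the hood, z up. Slot floor 2.5 mm below this point (30 mm over the bench), 11 mm free height over it, 98 mm free width, back stop 0.5 mm beyond home, mouth 38 mm before it. Handles end up one above another, 8 mm apart: fill lowest first.
- sieve2_disc (a point): Centre of the steel sieve disc 80 mm across, 5 mm thick (point 2.5 mm above its underside), 75 g; lies on the bench, z up; may be absent. Its x axis points away from its white bar handle, which is 14 mm wide, 14 mm tall, underside level with the disc's, and runs along -x from the rim to 105 mm from this centre.
- sieve2_grip (a point): Grip point on the handle of the 80 mm disc: bar's centre line, 7 mm above its underside, 85 mm from the disc's centre, 20 mm from the bar's free end; axes as the disc. Gripped across its 14 mm width from above here, the fingers stay outside the carrier.
- slot2 (a point): Home point of the 80 mm disc's centre in its slot, the second of four; moves with the carrier. x points into the slot, y along the carrier's travel to the hood, z up. Slot floor 2.5 mm below this point (52 mm over the bench), 11 mm free height over it, 86 mm free width, back stop 0.5 mm beyond home, mouth 38 mm before it.
- sieve3_disc (a point): Centre of the steel sieve disc 68 mm across, 5 mm thick (point 2.5 mm above its underside), 60 g; lies on the bench, z up; may be absent. Its x axis points away from its white bar handle, which is 14 mm wide, 14 mm tall, underside level with the disc's, and runs along -x from the rim to 105 mm from this centre.
- sieve3_grip (a point): Grip point on the handle of the 68 mm disc: bar's centre line, 7 mm above its underside, 85 mm from the disc's centre, 20 mm from the bar's free end; axes as the disc. Gripped across its 14 mm width from above here, the fingers stay outside the carrier.
- slot3 (a point): Home point of the 68 mm disc's centre in its slot, the third of four; moves with the carrier. x points into the slot, y along the carrier's travel to the hood, z up. Slot floor 2.5 mm below this point (74 mm over the bench), 11 mm free height over it, 74 mm free width, back stop 0.5 mm beyond home, mouth 38 mm before it.
- sieve4_disc (a point): Centre of the steel sieve disc 56 mm across, 5 mm thick (point 2.5 mm above its underside), 50 g; lies on the bench, z up; may be absent. Its x axis points away from its white bar handle, which is 14 mm wide, 14 mm tall, underside level with the disc's, and runs along -x from the rim to 105 mm from this centre.
- sieve4_grip (a point): Grip point on the handle of the 56 mm disc: bar's centre line, 7 mm above its underside, 85 mm from the disc's centre, 20 mm from the bar's free end; axes as the disc. Gripped across its 14 mm width from above here, the fingers stay outside the carrier.
- slot4 (a point): Home point of the 56 mm disc's centre in its slot, the top of four; moves with the carrier. x points into the slot, y along the carrier's travel to the hood, z up. Slot floor 2.5 mm below this point (96 mm over the bench), 11 mm free height over it, 62 mm free width, back stop 0.5 mm beyond home, mouth 38 mm before it.
- carrier (a joint): Position of the sliding carrier (white and aluminium stepped rack, top 112 mm above the bench) along its guide, m: 0 = fully out at the loading stop, 0.16 = fully home under the hood against the stop. Slides stiffly (a few N), stays where it is left.
- carrier_post (a point): Centre of the top of the carrier's upright grey post, 102 mm above the bench; axes as the slots. The post is 14 mm thick (x) by 24 mm (y), its foot at 18 mm height; it stands 112 mm from the carrier's middle on the side away from the hood and stays clear of the hood. Grip its 14 mm thickness from above, or push it.
- plunger (a joint): Stroke of the sprung start plunger, m: 0 = up, 0.012 = fully pressed; about 6 N at the bottom; springs back when let go.
- plunger_top (a point): Centre of the round top (28 mm across) of the start plunger on top of the white hood, at about 189 mm above the bench; pressed straight down. The roof (115 mm in x, 148 mm in y, from 125 to 161 mm above the bench) covers the carrier when home, from 41 mm before the slots' middle on; the handles stick out in front.
- soap: Bystander: amber soap bottle, 60 mm across, 170 mm tall, left of the dryer; origin at the centre of its underside. Leave alone.
- beaker: Bystander: glass beaker, 70 mm across, 90 mm tall, left of the dryer; origin at the centre of its underside. Leave alone.
Mind the look-alikes: they are no part of the job. Leave any orange or turquoise look-alike of the part that bears sieve3_disc alone.

How it is judged:
On the way, in this order (a step that is already met when the one before it is completed fails the run):
1. the carrier is pulled out to its loading stop (value of joint carrier below 0.008 m), for 0.2 s.
2. every disc present is home in its own slot, the carrier still out (x of sieve1_disc in the frame of slot1 between -0.006 and 0.006 m and y of sieve1_disc in the frame of slot1 between -0.006 and 0.006 m and z of sieve1_disc in the frame of slot1 between -0.005 and 0.005 m and angle between each of sieve1_disc, sieve2_disc, sieve3_disc, sieve4_disc's own z axis and vertical below 0.1 rad and angle between the x axis of sieve1_disc and the x axis of slot1, either way round below 0.5 rad and x of sieve2_disc in the frame of slot2 between -0.006 and 0.006 m and y of sieve2_disc in the frame of slot2 between -0.006 and 0.006 m and z of sieve2_disc in the frame of slot2 between -0.005 and 0.005 m and angle between the x axis of sieve2_disc and the x axis of slot2, either way round below 0.5 rad and x of sieve3_disc in the frame of slot3 between -0.006 and 0.006 m and y of sieve3_disc in the frame of slot3 between -0.006 and 0.006 m and z of sieve3_disc in the frame of slot3 between -0.005 and 0.005 m and angle between the x axis of sieve3_disc and the x axis of slot3, either way round below 0.5 rad and x of sieve4_disc in the frame of slot4 between -0.006 and 0.006 m and y of sieve4_disc in the frame of slot4 between -0.006 and 0.006 m and z of sieve4_disc in the frame of slot4 between -0.005 and 0.005 m and angle between the x axis of sieve4_disc and the x axis of slot4, either way round below 0.5 rad and value of joint carrier below 0.03 m), for 0.2 s.
3. the carrier is pushed home under the hood (value of joint carrier above 0.153 m), for 0.2 s.
4. the plunger is pressed right down with the carrier home (value of joint plunger above 0.0095 m and value of joint carrier above 0.153 m), for 0.05 s.
At the end, for the whole second after the job is handed in: Every disc present lies flat and at rest in the slot of its size, its centre within 6 mm of the home point along and across the slot and 5 mm in height, its handle pointing out of the mouth within 0.5 rad; the carrier is home (0.153 m or more); the plunger is up again (x of sieve1_disc in the frame of slot1 between -0.006 and 0.006 m and y of sieve1_disc in the frame of slot1 between -0.006 and 0.006 m and z of sieve1_disc in the frame of slot1 between -0.005 and 0.005 m and angle between each of sieve1_disc, sieve2_disc, sieve3_disc, sieve4_disc's own z axis and vertical below 0.1 rad and angle between the x axis of sieve1_disc and the x axis of slot1, either way round below 0.5 rad and x of sieve2_disc in the frame of slot2 between -0.006 and 0.006 m and y of sieve2_disc in the frame of slot2 between -0.006 and 0.006 m and z of sieve2_disc in the frame of slot2 between -0.005 and 0.005 m and angle between the x axis of sieve2_disc and the x axis of slot2, either way round below 0.5 rad and x of sieve3_disc in the frame of slot3 between -0.006 and 0.006 m and y of sieve3_disc in the frame of slot3 between -0.006 and 0.006 m and z of sieve3_disc in the frame of slot3 between -0.005 and 0.005 m and angle between the x axis of sieve3_disc and the x axis of slot3, either way round below 0.5 rad and x of sieve4_disc in the frame of slot4 between -0.006 and 0.006 m and y of sieve4_disc in the frame of slot4 between -0.006 and 0.006 m and z of sieve4_disc in the frame of slot4 between -0.005 and 0.005 m and angle between the x axis of sieve4_disc and the x axis of slot4, either way round below 0.5 rad and value of joint carrier above 0.153 m and value of joint plunger below 0.003 m and linear speed of each of sieve1, sieve2, sieve3, sieve4 below 0.03 m/s); the robot touches nothing.
It fails at once if the soap bottle or the beaker is moved more than 3 cm (distance of any of soap, beaker from where it was at the start of the episode above 0.03 m).
Of sieve1, sieve2, sieve3, sieve4 only 3 to 4 are there at a start; the rules pass over those that are not, and their reading is None.
At some moment in a run one of sieve1, sieve2, sieve3, sieve4 may be knocked a few centimetres aside while the robot is not near it.
Once in a run the grip may slacken for a moment while it holds something.
It also fails if it takes over 210 s, if anything falls off the work surface, if the arm or the gripper's body presses on something with over 40 N, if the wrist force passes 120 N, or if a joint passes its speed limit or range.

## Working session

There is one attempt and no reset: what is moved stays moved. The work goes in short steps, Python scripts to look and compute and a tool call to move; the robot and the scene stay as the last step left them, time stands still between calls to the robot, and variables do not carry over. Pictures are saved under pics/ and viewed, about 12 in all and at most 16, crops included, and the job is handed in when it is done.

Besides the shell and the picture viewer there is one more tool, called as name([rows], argument=value, ...), one row to a line, values as JSON. drive_tool: Moves the arm, as the interface text tells. Its arguments: {"type":"object","properties":{"deltas":{"type":"array"}},"required":["deltas"]}

```bash
mkdir -p pics; cat > h.py <<'E'
import numpy as np, cv2
from rig import ctrl
from scipy.spatial.transform import Rotation as Ro
def K(p): return np.array([[p['fx'],0,p['cx']],[0,p['fy'],p['cy']],[0,0,1.]]), np.array(p['dist_coeffs'],float)
def ray(p,uv):
    k,d=K(p); q=cv2.undistortPoints(np.array([[uv]],float),k,d)[0,0]
    R=np.array(p['R']);t=np.array(p['t']); return -R.T@t, R.T@np.array([q[0],q[1],1.])
def onz(p,uv,z):
    c,v=ray(p,uv); return c+v*(z-c[2])/v[2]
def proj(p,X):
    k,d=K(p); r,_=cv2.Rodrigues(np.array(p['R'])); return cv2.projectPoints(np.array(X,float).reshape(-1,1,3),r,np.array(p['t'],float),k,d)[0][:,0]
def save(n,img): cv2.imwrite('pics/'+n+'.png',img[:,:,::-1])
def st():
    o=ctrl.get_obs(); print('t',round(o['time'],2),'tcp',np.round(o['tcp_pos'],4),'rot\n',np.round(Ro.from_quat(np.array(o['tool_rot'])[[1,2,3,0]]).as_matrix(),3),'F',np.round(o['force'],1),'op',round(o['opening'],3),'q',np.round(o['joint_pos'],2)); return o
E
python3 - <<'E'
from h import *
st()
for n in ['scene','top']:
    p=ctrl.snapshot(n); save(n+'0',p['color']); print(n,'cam',np.round(-np.array(p['R']).T@np.array(p['t']),3))
    for q in ['sieve1_disc','sieve2_disc','sieve3_disc','sieve4_disc','sieve1_grip','carrier','carrier_post','plunger_top','plunger','slot1','soap','beaker']:
        print(q,[(np.round(d['bbox']).astype(int).tolist(),round(d['conf'],2)) for d in ctrl.find_in(q,p)][:5])
E
```

```text
t 0.0 tcp [ 0.2971 -0.6604  0.2411] rot
 [[-0.001  0.41  -0.912]
 [ 0.002 -0.912 -0.41 ]
 [-1.    -0.002  0.   ]] F [-0.5  1.  -0.2] op 0.996 q [ 1.05  0.59  0.05  1.61 -0.03  0.94 -0.03]
scene cam [ 1.368 -0.244  1.479]
sieve1_disc [([232, 250, 261, 288], 0.66)]
sieve2_disc [([229, 201, 250, 237], 0.89), ([231, 249, 262, 290], 0.36)]
sieve3_disc [([271, 242, 293, 278], 0.72), ([177, 219, 212, 233], 0.71), ([283, 191, 317, 207], 0.7), ([396, 191, 405, 203], 0.45)]
sieve4_disc []
sieve1_grip [([234, 248, 259, 290], 0.94)]
carrier [([350, 204, 406, 245], 0.78)]
carrier_post [([351, 202, 404, 242], 0.98)]
plunger_top [([396, 192, 404, 196], 0.43), ([352, 203, 405, 244], 0.2)]
plunger [([397, 189, 405, 198], 0.53)]
slot1 [([350, 202, 405, 247], 0.56), ([427, 162, 443, 201], 0.21)]
soap [([425, 160, 444, 199], 0.93), ([347, 202, 405, 245], 0.36)]
beaker [([448, 194, 472, 218], 0.75)]
top cam [ 0.326 -0.046  1.748]
sieve1_disc [([389, 155, 412, 195], 0.73)]
sieve2_disc [([391, 204, 412, 247], 0.59)]
sieve3_disc [([316, 227, 351, 251], 0.91), ([355, 156, 374, 192], 0.82), ([426, 222, 466, 238], 0.59), ([243, 168, 294, 203], 0.4)]
sieve4_disc []
sieve1_grip [([386, 150, 412, 191], 0.82)]
carrier [([242, 171, 292, 202], 0.76)]
carrier_post [([246, 169, 293, 200], 0.55)]
plunger_top [([233, 180, 242, 184], 0.52)]
plunger [([354, 159, 373, 195], 0.53), ([231, 182, 242, 188], 0.46)]
slot1 [([243, 168, 295, 200], 0.56), ([353, 156, 372, 193], 0.18)]
soap [([178, 208, 201, 232], 0.69)]
beaker [([167, 178, 193, 197], 0.67)]
```

```bash
python3 - <<'E'
import cv2
a=cv2.imread('pics/scene0.png')[150:310,160:490]; cv2.imwrite('pics/s0c.png',cv2.resize(a,None,fx=2.4,fy=2.4,interpolation=cv2.INTER_CUBIC)[:, :800])
b=cv2.imread('pics/top0.png')[130:270,150:480]; cv2.imwrite('pics/t0c.png',cv2.resize(b,None,fx=2.4,fy=2.4,interpolation=cv2.INTER_CUBIC)[:, :800])
E
```

```text
(no output)
```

View pics/s0c.png

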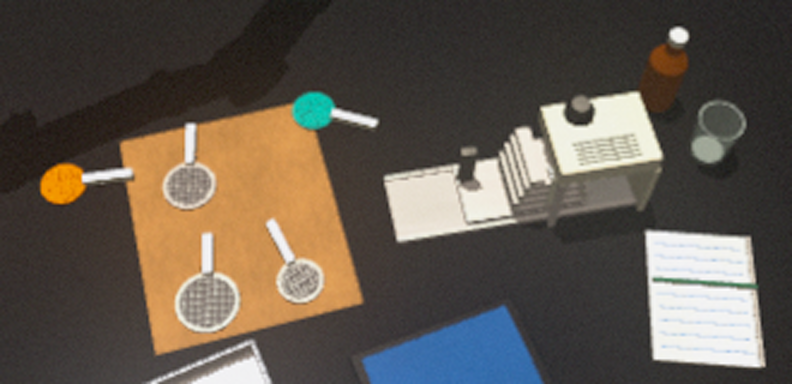

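View pics/t0c.png

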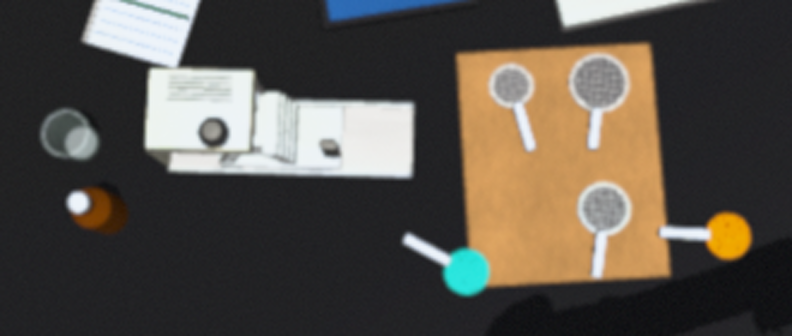

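Scene crop: 92 mm disc at about (207,300), 80 mm at (189,185), a smaller disc at (300,280), with a turquoise look-alike at (313,110) and an orange one at (64,183) to be left alone. The carrier is mostly under the hood, and its dark post is at (468,155) in the scene crop and (328,146) in the top crop. All handles point towards the robot. Next I'll triangulate and measure the diameters.

```bash
python3 - <<'E'
from h import *
T=ctrl.snapshot('top');S=ctrl.snapshot('scene')
f=2.4
def tr(a,b):
    c1,v1=ray(T,(150+a[0]/f,130+a[1]/f));c2,v2=ray(S,(160+b[0]/f,150+b[1]/f))
    A=np.stack([v1,-v2],1);s=np.linalg.lstsq(A,c2-c1,rcond=None)[0]
    X,Y=c1+s[0]*v1,c2+s[1]*v2; return np.round((X+Y)/2,3),round(np.linalg.norm(X-Y),4)
print('post',tr((326,143),(468,150)));print('plunger',tr((212,130),(580,103)))
for n,c,e in [('s1',(600,82),(594,148)),('s2',(605,208),(598,276)),('sm',(512,85),(531,150)),('orange',(728,235),(661,232)),('turq',(466,271),(406,238))]:
    C=onz(T,(150+c[0]/f,130+c[1]/f),.005);E=onz(T,(150+e[0]/f,130+e[1]/f),.012);print(n,C.round(3),E.round(3),round(np.linalg.norm(E-C),3))
for n,c,z in [('railL',(168,172),0.0),('railR1',(413,177),0.0),('railR2',(414,103),0.),('hood TL',(148,68),.161),('hood TR',(254,70),.161),('hood BR',(251,150),.161),('hoodBL',(147,150),.161),('rackR',(296,160),.03)]:
    print(n,onz(T,(150+c[0]/f,130+c[1]/f),z).round(3))
E
```

```text
post (array([0.602, 0.075, 0.101]), np.float64(0.0032))
plunger (array([0.609, 0.228, 0.186]), np.float64(0.0011))
s1 [ 0.708 -0.34   0.005] [ 0.604 -0.325  0.012] 0.105
s2 [ 0.513 -0.34   0.005] [ 0.41  -0.324  0.012] 0.104
sm [ 0.705 -0.204  0.005] [ 0.602 -0.229  0.012] 0.106
orange [ 0.468 -0.525  0.005] [ 0.474 -0.422  0.012] 0.104
turq [ 0.421 -0.127  0.005] [ 0.471 -0.037  0.012] 0.103
railL [0.579 0.327 0.   ]
railR1 [ 0.565 -0.049  0.   ]
railR2 [ 0.68  -0.052  0.   ]
hood TL [0.704 0.323 0.161]
hood TR [0.699 0.173 0.161]
hood BR [0.585 0.176 0.161]
hoodBL [0.587 0.322 0.161]
rackR [0.59  0.127 0.03 ]
```

drive_tool([
  [[-0.02, -0.546, -0.58], -64, -0.2],
  [[-0.02, -0.546, -0.58], -64, -0.2],
  [[-0.02, -0.546, -0.58], -64, -0.2],
  [[-0.02, -0.546, -0.58], -64, -0.2],
  [[-0.02, -0.546, -0.58], -64, -0.2],
  [[-0.02, -0.546, -0.58], -64, -0.2],
  [[-0.02, -0.546, -0.58], -64, -0.2],
  [[-0.02, -0.546, -0.58], -64, -0.2],
  [[-0.02, -0.546, -0.58], -64, -0.2],
  [[-0.02, -0.546, -0.58], -64, -0.2],
  [[-0.02, -0.546, -0.58], -64, -0.2],
  [[-0.02, -0.546, -0.58], -64, -0.2],
  [[-0.02, -0.546, -0.58], -64, -0.2],
  [[-0.02, -0.546, -0.58], -64, -0.2],
  [[-0.02, -0.546, -0.58], -64, -0.2],
  [[-0.02, -0.546, -0.58], -64, -0.2],
  [[-0.02, -0.546, -0.58], -64, -0.2],
  [[-0.02, -0.546, -0.58], -64, -0.2],
  [[-0.02, -0.546, -0.58], -64, -0.2],
  [[-0.02, -0.546, -0.58], -64, -0.2],
])

```text
time: 3.07
tcp_pos: [0.6049, 0.0856, 0.2636]
tool_rot: [0.494, 0.508, 0.496, -0.502]
force: [-0.3, 2.0, -0.3]
opening: 0.6
```

```bash
python3 - <<'E'
from h import *
o=st();p=ctrl.snapshot('wrist');save('w1',p['color']);print('cam',np.round(-np.array(p['R']).T@np.array(p['t']),3),np.round(p['R'],2).tolist(),p['fx'])
for q in ['carrier_post','carrier']: print([(np.round(d['bbox']).astype(int).tolist(),round(d['conf'],2)) for d in ctrl.find_in(q,p)])
E
```

```text
t 3.07 tcp [0.6049 0.0856 0.2636] rot
 [[ 0.005  1.    -0.02 ]
 [ 0.008 -0.02  -1.   ]
 [-1.     0.005 -0.008]] F [-0.3  2.  -0.3] op 0.6 q [ 0.07  0.44 -0.38  1.85  0.2   0.88 -0.43]
cam [0.605 0.158 0.396] [[1.0, -0.02, 0.01], [-0.02, -0.96, 0.28], [-0.0, -0.28, -0.96]] 294.3530229311187
[([298, 87, 399, 208], 0.59)]
[([299, 84, 397, 208], 0.81)]
```

View pics/w1.png

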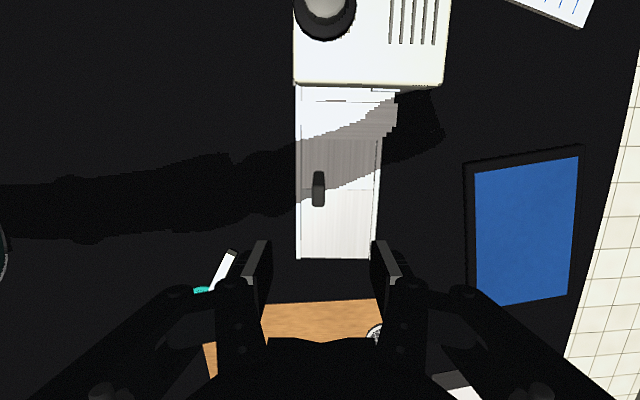

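```bash
python3 - <<'E'
from h import *
p=ctrl.snapshot('wrist');im=p['color'].copy()
print(proj(p,[[.602,.075,.102],[.602,.075,.018],[.609,.228,.189],[.585,.176,.161],[.7,.173,.161],[.565,-.049,0],[.68,-.052,0]]).round(0))
for r in [(319,205),(319,175),(319,190)]: print(r,onz(p,r,.102).round(3))
c=im[60:270,270:480]; save('w1c',cv2.resize(c,None,fx=2.8,fy=2.8,interpolation=cv2.INTER_CUBIC))
E
```

```text
[[321. 186.]
 [321. 170.]
 [325. -24.]
 [294.  74.]
 [448.  74.]
 [298. 251.]
 [376. 251.]]
(319, 205) [0.6   0.054 0.102]
(319, 175) [0.601 0.086 0.102]
(319, 190) [0.6   0.071 0.102]
```

View pics/w1c.png

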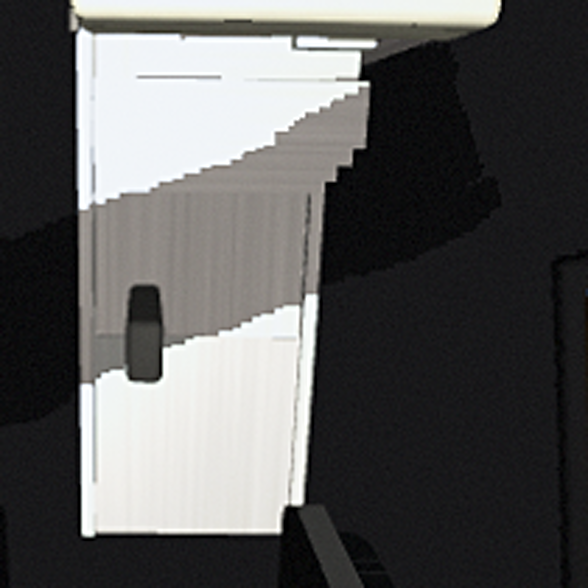

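Post top centre at wrist pixel (321,186), which matches the triangulated (0.602, 0.075, 0.102). I'm descending part-way to settle.

drive_tool([
  [[0.03, 0, 0], 0, -0.2],
  [[0.06, 0, 0], 0, -0.2],
  [[0.1, 0, 0], 0, -0.2],
  [[0.12, 0, 0], 0, -0.2],
  [[0.12, 0, 0], 0, -0.2],
  [[0.12, 0, 0], 0, -0.2],
  [[0.12, 0, 0], 0, -0.2],
])

```text
time: 3.85
tcp_pos: [0.6034, 0.0734, 0.1437]
tool_rot: [0.492, 0.509, 0.491, -0.508]
force: [-0.0, 0.8, 0.6]
opening: 0.602
```

drive_tool([
  [[0.03, -0.001, 0], 0, -0.2],
  [[0.06, -0.001, 0], 0, -0.2],
  [[0.06, -0.001, 0], 0, 1],
  [[0.06, -0.001, 0], 0, 1],
  [[0.06, -0.001, 0], 0, 1],
  [[0.06, -0.001, 0], 0, 1],
  [[0.06, -0.001, 0], 0, 1],
  [[0.06, -0.001, 0.008], 0, 1],
  [[0.06, -0.001, 0.016], 0, 1],
  [[0.06, -0.001, 0.026], 0, 1],
  [[0.06, -0.001, 0.036], 0, 1],
  [[0.06, -0.001, 0.046], 0, 1],
  [[0.06, -0.001, 0.056], 0, 1],
  [[0.06, -0.001, 0.066], 0, 1],
  [[0.06, -0.001, 0.074], 0, 1],
  [[0.06, -0.001, 0.08], 0, 1],
  [[0.06, -0.001, 0.08], 0, 1],
])

```text
time: 5.27
tcp_pos: [0.5994, -0.0067, 0.0847]
tool_rot: [0.492, 0.508, 0.491, -0.508]
force: [-2.6, -2.1, 11.9]
opening: 0.153
```

drive_tool([
  [[0, 0, 0.006], 0, 1],
  [[0, 0, 0.012], 0, 1],
  [[0, 0, 0.016], 0, 1],
  [[0, 0, 0.02], 0, 1],
  [[0, 0, 0.023], 0, 1],
  [[0, 0, 0.025], 0, 1],
  [[0, 0, 0.025], 0, 1],
])

```text
time: 5.85
tcp_pos: [0.5988, -0.0219, 0.0847]
tool_rot: [0.491, 0.51, 0.495, -0.504]
force: [-4.2, 14.3, 9.4]
opening: 0.151
```

drive_tool([
  [[0, 0, 0.005], 0, 1],
  [[0, 0, 0.01], 0, 1],
  [[0, 0, 0.01], 0, 1],
  [[0, 0, 0.01], 0, 1],
])

```text
time: 6.18
tcp_pos: [0.5988, -0.0222, 0.0846]
tool_rot: [0.491, 0.512, 0.498, -0.499]
force: [-4.0, 27.6, 6.5]
opening: 0.154
```

drive_tool([
  [[0, 0, -0.008], 0, 1],
  [[0, 0, -0.017], 0, 1],
  [[0, 0, -0.017], 0, -0.2],
  [[0, 0, -0.017], 0, -0.2],
  [[0, 0, -0.017], 0, -0.2],
  [[-0.04, 0, -0.017], 0, -0.2],
  [[-0.08, 0, -0.017], 0, -0.2],
  [[-0.1, 0.01, 0.02], -7, -0.2],
  [[-0.12, 0.015, 0.05], -14, -0.2],
  [[-0.13, 0.034, 0.286], -83, -0.2],
  [[-0.13, 0.034, 0.286], -83, -0.2],
  [[-0.13, 0.034, 0.286], -83, -0.2],
  [[-0.13, 0.034, 0.286], -83, -0.2],
  [[-0.13, 0.034, 0.286], -83, -0.2],
  [[-0.13, 0.034, 0.286], -83, -0.2],
  [[-0.13, 0.034, 0.286], -83, -0.2],
  [[-0.13, 0.034, 0.286], -83, -0.2],
  [[-0.13, 0.034, 0.286], -83, -0.2],
  [[-0.13, 0.034, 0.286], -83, -0.2],
  [[-0.13, 0.034, 0.286], -83, -0.2],
])

```text
time: 7.85
tcp_pos: [0.6219, -0.3289, 0.2115]
tool_rot: [0.705, 0.054, 0.705, -0.054]
force: [0.1, -0.3, -0.7]
opening: 0.599
```

```bash
python3 - <<'E'
from h import *
o=st();p=ctrl.snapshot('wrist');save('w2',p['color']);print('cam',np.round(-np.array(p['R']).T@np.array(p['t']),3))
for i in (1,2,3,4):
  for d in ctrl.find_in(f'sieve{i}_disc',p): print(i,np.round(d['bbox']).astype(int).tolist(),round(d['conf'],2))
p=ctrl.snapshot('top')
print([(np.round(d['bbox']).astype(int).tolist(),round(d['conf'],2)) for d in ctrl.find_in('carrier',p)]); save('top2',p['color'])
E
```

```text
t 7.85 tcp [ 0.6219 -0.3289  0.2115] rot
 [[-0.001  0.153  0.988]
 [ 0.     0.988 -0.153]
 [-1.     0.    -0.001]] F [ 0.1 -0.3 -0.7] op 0.599 q [ 0.89  0.7  -0.74  1.66  0.54  1.    1.37]
cam [ 0.55  -0.317  0.344]
1 [287, 162, 360, 273] 0.82
1 [568, 90, 636, 183] 0.59
2 [262, 0, 337, 119] 0.78
3 [96, 37, 220, 103] 0.68
3 [400, 147, 461, 249] 0.6
3 [561, 1, 584, 10] 0.46
4 [402, 147, 463, 252] 0.36
[([268, 171, 319, 200], 0.92), ([233, 182, 243, 186], 0.19)]
```

View pics/w2.png

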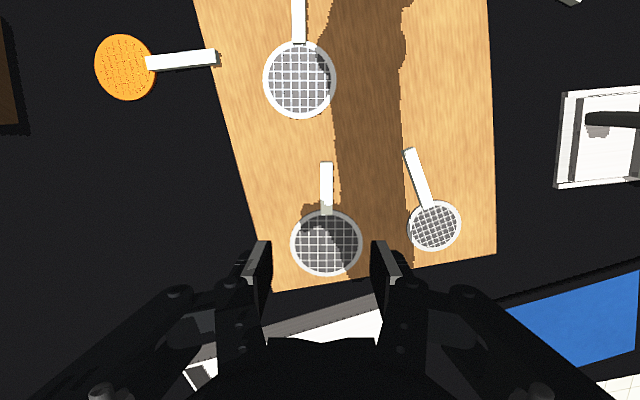

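```bash
cat >> h.py <<'E'
def ortho(p,z,x0,x1,y0,y1,mm=1.0):
    xs=np.arange(x0,x1,mm/1000);ys=np.arange(y0,y1,mm/1000)
    X,Y=np.meshgrid(xs,ys,indexing='ij');m=proj(p,np.stack([X,Y,0*X+z],-1).reshape(-1,3)).reshape(X.shape+(2,)).astype(np.float32)
    return cv2.remap(p['color'],m[...,0],m[...,1],cv2.INTER_LINEAR)
def discs(p,x0,x1,y0,y1,lo=0):
    def mask(z):
        a=ortho(p,z,x0,x1,y0,y1); h=cv2.cvtColor(a,cv2.COLOR_RGB2HSV); m=((h[...,1]<75)&(h[...,2]>90)).astype(np.uint8)*255
        return cv2.morphologyEx(m,cv2.MORPH_CLOSE,cv2.getStructuringElement(2,(13,13)))
    A,B=mask(.005),mask(.014);E=cv2.getStructuringElement(cv2.MORPH_ELLIPSE,(31,31));out=[]
    n,l,s,c=cv2.connectedComponentsWithStats(A)
    for i in range(1,n):
        if s[i,4]<1500: continue
        D=cv2.morphologyEx((l==i).astype(np.uint8),cv2.MORPH_OPEN,E); a=D.sum()
        if a<1000: continue
        M=cv2.moments(D);cc=np.array([M['m01'],M['m10']])/M['m00']
        nb,lb,_,_=cv2.connectedComponentsWithStats(B);j=lb[int(cc[0]),int(cc[1])]
        idx=np.argwhere((lb==j)&(lb>0)).astype(float); r=np.hypot(*(idx-cc).T); hd=idx[(r>65)&(r<100)]
        v=hd.mean(0)-cc if len(hd) else np.zeros(2); yaw=np.degrees(np.arctan2(-v[1],-v[0]))
        ce=np.array([x0,y0])+cc/1000; ax=np.array([np.cos(np.radians(yaw)),np.sin(np.radians(yaw))])
        d=2*np.sqrt(a/np.pi); out.append((ce,yaw,d)); print('disc c',ce.round(4),'yaw',round(yaw,1),'diam',round(d,1),'bbox',s[i,:4],'maxr',r.max().round(0),'grip',(ce-.085*ax).round(4))
    return out
E
python3 - <<'E'
from h import *
p=ctrl.snapshot('wrist'); discs(p,.38,.78,-.45,-.12)
save('o2',ortho(p,.005,.38,.78,-.45,-.12))
E
```

```text
disc c [ 0.5137 -0.3357] yaw -9.5 diam 81.0 bbox [ 74  57  81 118] maxr 74.0 grip [ 0.4298 -0.3217]
disc c [ 0.7088 -0.3357] yaw -8.6 diam 93.2 bbox [ 68 225  93 151] maxr 106.0 grip [ 0.6248 -0.3231]
disc c [ 0.7057 -0.1995] yaw 15.7 diam 69.3 bbox [216 224  70 137] maxr 107.0 grip [ 0.6238 -0.2225]
```

View pics/o2.png

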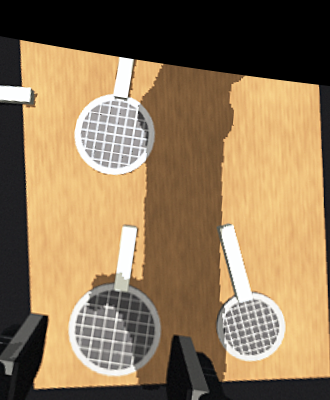

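Orthophoto: the discs present measure 92, 80 and 68 mm, so sieve1, sieve2 and sieve3 are here and sieve4 is absent. The orange one's handle shows at the left edge. The plain steel one at (115,330) in the orthophoto is sieve1, and I'm descending to it.

drive_tool([
  [[0.04, 0.004, 0.002], 0, -0.2],
  [[0.08, 0.004, 0.002], 0, -0.2],
  [[0.12, 0.004, 0.002], 0, -0.2],
  [[0.15, 0.004, 0.002], 0, -0.2],
  [[0.175, 0.004, 0.002], 0, -0.2],
  [[0.19, 0.004, 0.002], 0, -0.2],
  [[0.197, 0.004, 0.002], 0, -0.2],
  [[0.197, 0.004, 0.002], 0, -0.2],
  [[0.197, 0.004, 0.002], 0, -0.2],
])

```text
time: 9.0
tcp_pos: [0.6266, -0.3235, 0.0164]
tool_rot: [0.706, 0.054, 0.704, -0.054]
force: [0.5, 0.4, 1.0]
opening: 0.6
```

```bash
python3 - <<'E'
from h import *
o=st();p=ctrl.snapshot('wrist');save('w3',p['color'])
print(proj(p,[[.7088,-.3357,.005],[.6248,-.3231,.014]]).round())
discs(p,.56,.78,-.45,-.12)
E
```

```text
t 9.0 tcp [ 0.6266 -0.3235  0.0164] rot
 [[ 0.002  0.153  0.988]
 [-0.     0.988 -0.153]
 [-1.    -0.     0.002]] F [0.5 0.4 1. ] op 0.6 q [ 0.78  0.91 -0.59  1.74  0.73  0.71  1.22]
[[321. 371.]
 [320. 257.]]
disc c [ 0.6946 -0.1871] yaw 27.1 diam 41.7 bbox [216  43  70 129] maxr 106.0 grip [ 0.619  -0.2259]
```

View pics/w3.png

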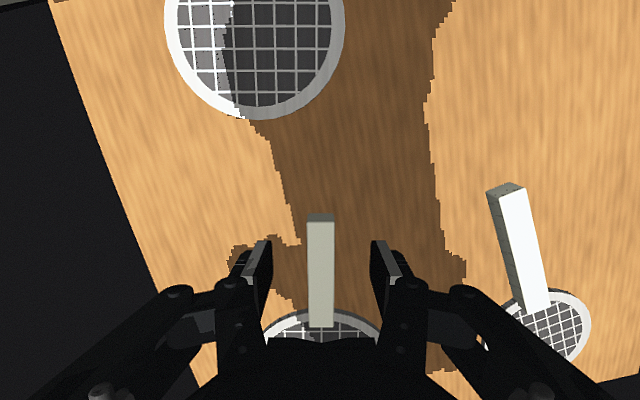

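Handle is centred between the jaws (column 320, jaws 270/371). Closing and lifting.

drive_tool([
  [[0.0015, 0, 0], 0, -0.2],
  [[0.0015, 0, 0], 0, 1],
  [[0.0015, 0, 0], 0, 1],
  [[0.0015, 0, 0], 0, 1],
  [[0.0015, 0, 0], 0, 1],
  [[0.0015, 0, 0], 0, 1],
  [[0.0015, 0, 0], 0, 1],
  [[-0.01, 0, 0], 0, 1],
  [[-0.03, 0, 0], 0, 1],
  [[-0.06, 0, 0], 0, 1],
  [[-0.09, 0, 0], 0, 1],
  [[-0.12, 0, 0], 0, 1],
  [[-0.15, 0, 0], 0, 1],
  [[-0.16, 0, 0], 0, 1],
  [[-0.16, 0, 0], 0, 1],
])

```text
time: 10.3
tcp_pos: [0.6275, -0.3237, 0.179]
tool_rot: [0.707, 0.053, 0.703, -0.055]
force: [0.7, -0.4, -0.9]
opening: 0.141
```

drive_tool([
  [[0, 0.02, -0.012], 0, 1],
  [[0, 0.05, -0.03], 0, 1],
  [[0, 0.08, -0.05], -2, 1],
  [[0, 0.11, -0.07], -4, 1],
  [[0, 0.14, -0.09], -6, 1],
  [[0, 0.17, -0.11], -7, 1],
  [[0, 0.2, -0.13], -7, 1],
  [[0, 0.23, -0.15], -7, 1],
  [[0, 0.26, -0.17], -7, 1],
  [[0, 0.29, -0.19], -7, 1],
  [[0, 0.32, -0.21], -7, 1],
  [[0, 0.35, -0.225], -7, 1],
  [[0, 0.37, -0.235], -7, 1],
  [[0, 0.38, -0.241], -7, 1],
  [[0, 0.38, -0.241], -7, 1],
  [[0, 0.38, -0.241], -7, 1],
  [[0, 0.38, -0.241], -7, 1],
])

```text
time: 11.72
tcp_pos: [0.4449, 0.0873, 0.1744]
tool_rot: [0.706, 0.011, 0.708, -0.012]
force: [-0.0, 0.9, -1.2]
opening: 0.144
```

```bash
python3 - <<'E'
from h import *
o=st();p=ctrl.snapshot('wrist');save('w4',p['color'])
E
```

```text
t 11.72 tcp [0.4449 0.0873 0.1744] rot
 [[-0.002  0.033  0.999]
 [-0.001  0.999 -0.033]
 [-1.    -0.001 -0.002]] F [-0.   0.9 -1.2] op 0.144 q [ 0.32  0.47 -0.8   2.24  0.57  0.65  0.65]
```

View pics/w4.png

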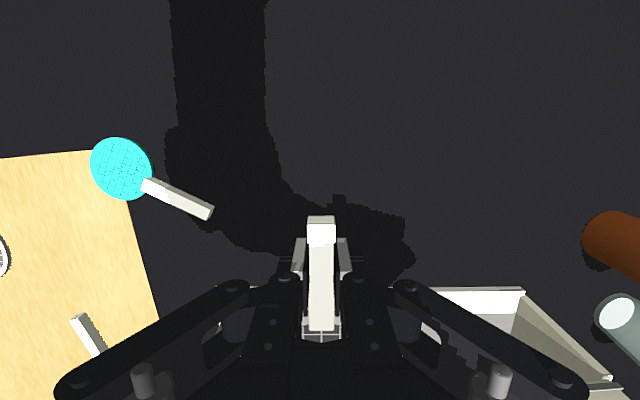

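```bash
python3 - <<'E'
from h import *
T=ctrl.snapshot('top');S=ctrl.snapshot('scene')
X=[[.622,.09,.112],[.622,.09,.03],[.599,-.022,.102]]
print(proj(T,X).round(1),proj(S,X).round(1))
a=cv2.resize(T['color'][150:215,225:325],None,fx=7.9,fy=4.5,interpolation=cv2.INTER_CUBIC)
b=cv2.resize(S['color'][180:255,300:410],None,fx=4,fy=4,interpolation=cv2.INTER_CUBIC)
a=cv2.resize(T['color'][150:215,225:325],None,fx=4,fy=4,interpolation=cv2.INTER_CUBIC)
c=np.zeros((560,440,3),np.uint8);c[:260,:400]=a;c[260:,:]=b;save('c5',c)
E
```

```text
[[281.6 183.7]
 [283.5 187.7]
 [314.1 190.2]] [[361.5 214.8]
 [359.5 226.3]
 [328.4 216.8]]
```

View pics/c5.png

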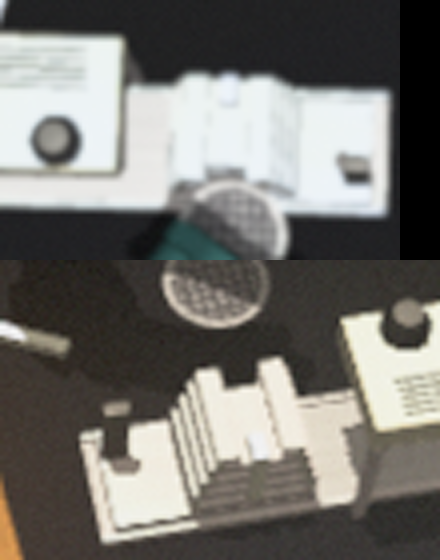

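Disc 1 is held and the carrier is out, with the rack centre at about (231,90) in the top crop. I need the slot's lateral position more exactly, so I'm moving to a clear wrist view of the rack.

drive_tool([
  [[-0.03, 0, 0], 0, 1],
  [[-0.06, 0, 0], 0, 1],
  [[-0.09, -0.01, 0.01], 0, 1],
  [[-0.1, -0.02, 0.04], 7, 1],
  [[-0.1, -0.04, 0.07], 14, 1],
  [[-0.1, -0.06, 0.1], 21, 1],
  [[-0.1, -0.08, 0.13], 28, 1],
  [[-0.1, -0.09, 0.15], 35, 1],
  [[-0.1, -0.092, 0.158], 42, 1],
  [[-0.1, -0.092, 0.158], 49, 1],
  [[-0.1, -0.092, 0.158], 56, 1],
  [[-0.1, -0.092, 0.158], 63, 1],
  [[-0.1, -0.092, 0.158], 70, 1],
  [[-0.1, -0.092, 0.158], 77, 1],
  [[-0.1, -0.092, 0.158], 84, 1],
  [[-0.1, -0.092, 0.158], 90, 1],
  [[-0.1, -0.092, 0.158], 90, 1],
  [[-0.1, -0.092, 0.158], 90, 1],
  [[-0.1, -0.092, 0.158], 90, 1],
])

```text
time: 13.45
tcp_pos: [0.6003, -0.0085, 0.2751]
tool_rot: [-0.493, -0.507, -0.493, 0.507]
force: [-0.5, 0.1, -0.0]
opening: 0.139
```

```bash
python3 - <<'E'
from h import *
o=st();p=ctrl.snapshot('wrist');X=[[.622,.09,.112],[.584,.041,.03],[.584,.139,.03],[.599,-.022,.102]]
uv=proj(p,X).round(1);print(uv)
save('w6full',p['color'])
lo=np.clip(uv.min(0).astype(int)-[50,70],0,None);hi=uv.max(0).astype(int)+[110,60]
c=p['color'][lo[1]:hi[1],lo[0]:hi[0]];f=min(790/c.shape[1],590/c.shape[0]);print(lo,f);save('w6',cv2.resize(c,None,fx=f,fy=f,interpolation=cv2.INTER_CUBIC))
E
```

```text
t 13.45 tcp [ 0.6003 -0.0085  0.2751] rot
 [[-0.     1.    -0.029]
 [-0.    -0.029 -1.   ]
 [-1.    -0.     0.   ]] F [-0.5  0.1 -0. ] op 0.139 q [ 0.27  0.43 -0.46  1.85  0.24  0.91 -0.32]
[[341.   82.8]
 [306.8 131.2]
 [303.4  46.2]
 [320.1 194.8]]
[253   0] 2.322834645669291
```

View pics/w6.png

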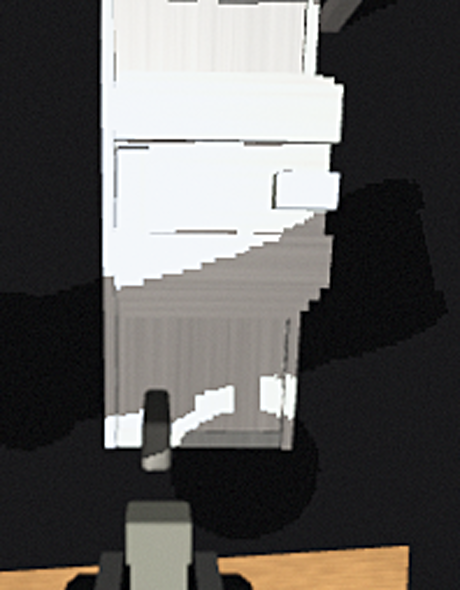

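```bash
python3 - <<'E'
from h import *
p=ctrl.snapshot('wrist');f=2.3228
for n,c,r,zs in [('tabtop',307,172,(.112,.107)),('tabbot',307,209,(.112,.107)),('in hi',200,142,(.112,.107,.096)),('in lo',200,233,(.112,.107,.096)),('post bot',157,470,(.102,)),('out hi',230,74,(.112,.03,.018)),('out lo',200,316,(.112,.03,.018)),('plate end',200,447,(0,.018)),('plate L',105,330,(0,.018)),('tab R',340,190,(.112,)),('top R',343,110,(.112,.03)),('hoodedge',320,40,(.125,))]:
    print(n,[onz(p,(253+c/f,r/f),z).round(4)[:2].tolist() for z in zs])
im=p['color'].astype(int).sum(2)
for col in (300,320,335): print(col,im[20:145,col].tolist())
E
```

```text
tabtop [[0.6636, 0.097], [0.6647, 0.0975]]
tabbot [[0.664, 0.0827], [0.665, 0.083]]
in hi [[0.6205, 0.1093], [0.6208, 0.11], [0.6215, 0.1117]]
in lo [[0.6201, 0.0744], [0.6204, 0.0746], [0.621, 0.0749]]
post bot [[0.5993, -0.0304]]
out hi [[0.6326, 0.1338], [0.641, 0.153], [0.6423, 0.1558]]
out lo [[0.6196, 0.0407], [0.6244, 0.0339], [0.6251, 0.033]]
plate end [[0.6253, -0.0481], [0.6242, -0.0431]]
plate L [[0.5702, 0.025], [0.5716, 0.0268]]
tab R [[0.6773, 0.0898]]
top R [[0.6774, 0.1199], [0.6982, 0.1351]]
hoodedge [[0.6647, 0.1417]]
300 [741, 741, 742, 743, 746, 748, 751, 751, 750, 750, 752, 750, 751, 750, 750, 747, 744, 744, 743, 744, 743, 741, 741, 741, 741, 741, 741, 740, 740, 740, 740, 741, 740, 740, 740, 740, 739, 740, 741, 743, 750, 752, 752, 753, 753, 756, 757, 756, 757, 757, 755, 753, 753, 751, 750, 751, 753, 752, 753, 755, 756, 754, 754, 754, 753, 752, 748, 748, 749, 750, 752, 751, 750, 750, 750, 753, 752, 753, 750, 750, 745, 744, 740, 741, 741, 741, 740, 744, 741, 741, 741, 741, 741, 741, 741, 741, 744, 754, 741, 366, 414, 429, 436, 446, 436, 443, 444, 448, 446, 432, 442
[... 631 characters left out ...]
 460, 448, 434, 452, 450, 440, 415, 421, 419, 422, 419, 420, 417, 426]
335 [724, 728, 728, 728, 729, 729, 728, 726, 729, 729, 730, 737, 736, 735, 734, 737, 738, 739, 739, 734, 735, 739, 741, 738, 738, 739, 737, 738, 739, 738, 739, 741, 741, 740, 742, 737, 739, 739, 751, 765, 264, 465, 765, 750, 741, 741, 739, 741, 737, 738, 738, 738, 741, 741, 739, 740, 741, 741, 740, 741, 741, 740, 738, 741, 741, 741, 739, 740, 743, 739, 743, 740, 740, 741, 740, 739, 741, 751, 765, 380, 556, 765, 746, 742, 741, 742, 740, 740, 741, 741, 741, 741, 741, 744, 758, 757, 421, 462, 467, 465, 451, 438, 434, 453, 435, 448, 450, 454, 435, 434, 451, 459, 434, 432, 453, 460, 435, 417, 405, 404, 413, 405, 408, 400, 396]
```

drive_tool([
  [[0, -0.02, -0.01], -7, 1],
  [[0, -0.05, -0.03], -14, 1],
  [[0, -0.08, -0.05], -21, 1],
  [[0, -0.11, -0.07], -28, 1],
  [[0, -0.14, -0.09], -35, 1],
  [[0, -0.16, -0.101], -42, 1],
  [[0, -0.16, -0.101], -49, 1],
  [[0, -0.16, -0.101], -56, 1],
  [[0, -0.16, -0.101], -63, 1],
  [[0, -0.16, -0.101], -70, 1],
  [[0, -0.16, -0.101], -77, 1],
  [[0, -0.16, -0.101], -84, 1],
  [[0, -0.16, -0.101], -90, 1],
  [[0, -0.16, -0.101], -90, 1],
  [[0, -0.16, -0.101], -90, 1],
  [[0, -0.16, -0.101], -90, 1],
])

```text
time: 14.88
tcp_pos: [0.4436, 0.0978, 0.2753]
tool_rot: [0.707, 0.012, 0.707, -0.012]
force: [-0.9, 0.5, -0.1]
opening: 0.14
```

drive_tool([
  [[0.03, 0, 0], 0, 1],
  [[0.06, 0, 0], 0, 1],
  [[0.1, 0, 0], 0, 1],
  [[0.14, 0, 0], 0, 1],
  [[0.18, 0, 0], 0, 1],
  [[0.21, 0, 0], 0, 1],
  [[0.225, 0, 0], 0, 1],
  [[0.225, 0, 0], 0, 1],
  [[0.225, 0, 0], 0, 1],
  [[0.225, 0, 0], 0, 1],
])

```text
time: 15.72
tcp_pos: [0.4445, 0.0985, 0.0512]
tool_rot: [0.708, 0.011, 0.706, -0.011]
force: [-0.2, 0.2, -0.4]
opening: 0.14
```

```bash
python3 - <<'E'
from h import *
st();p=ctrl.snapshot('scene')
b=cv2.resize(p['color'][180:255,290:410],None,fx=6,fy=6,interpolation=cv2.INTER_CUBIC);save('s7',b)
E
```

```text
t 15.72 tcp [0.4445 0.0985 0.0512] rot
 [[ 0.002  0.031  1.   ]
 [ 0.001  1.    -0.031]
 [-1.     0.001  0.002]] F [-0.2  0.2 -0.4] op 0.14 q [ 0.03  0.65 -0.47  2.31  0.89  0.36  0.33]
```

View pics/s7.png

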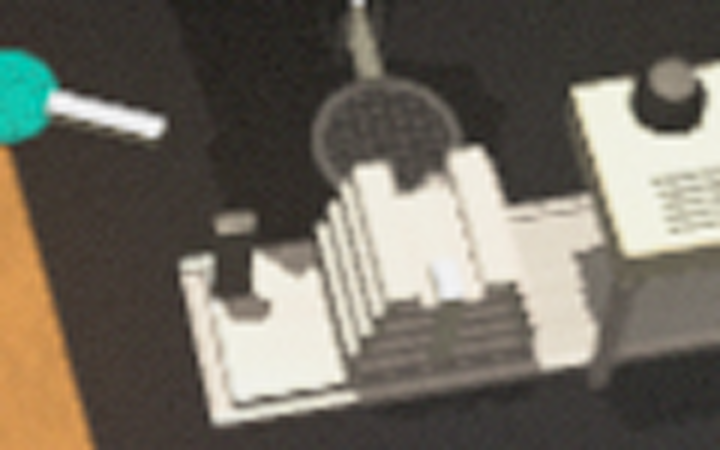

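Disc 1 lines up with the rack mouth (disc at about (388,135), rack gap centre at about (420,190) in the crop). Sliding in slowly.

drive_tool([
  [[0.003, -0.001, 0], 0, 1],
  [[0.003, -0.001, 0.01], 0, 1],
  [[0.003, -0.001, 0.02], 0, 1],
  [[0.003, -0.001, 0.03], 0, 1],
  [[0.003, -0.001, 0.04], 0, 1],
  [[0.003, -0.001, 0.047], 0, 1],
  [[0.003, -0.001, 0.053], 0, 1],
  [[0.003, -0.001, 0.06], 0, 1],
  [[0.003, -0.001, 0.06], 0, 1],
])

```text
time: 16.52
tcp_pos: [0.5054, 0.0951, 0.0473]
tool_rot: [0.708, 0.012, 0.706, -0.011]
force: [0.2, 0.2, -1.5]
opening: 0.141
```

drive_tool([
  [[0, 0, 0.007], 0, 1],
  [[0, 0, 0.014], 0, 1],
  [[0, 0, 0.02], 0, 1],
  [[0, 0, 0.025], 0, 1],
  [[0, 0, 0.029], 0, 1],
  [[0, 0, 0.032], 0, 1],
  [[0, 0, 0.034], 0, 1],
  [[0, 0, 0.034], 0, 1],
])

```text
time: 17.18
tcp_pos: [0.5379, 0.094, 0.0473]
tool_rot: [0.707, 0.011, 0.707, -0.011]
force: [-1.1, 0.2, -0.8]
opening: 0.141
```

drive_tool([
  [[0, 0, 0.003], 0, 1],
  [[0, 0, 0.006], 0, 1],
  [[0, 0, 0.009], 0, 1],
  [[0, 0, 0.009], 0, 1],
  [[0, 0, 0.009], 0, 1],
])

```text
time: 17.6
tcp_pos: [0.5397, 0.0933, 0.0461]
tool_rot: [0.703, 0.009, 0.711, -0.011]
force: [-9.3, 1.0, 1.7]
opening: 0.141
```

drive_tool([
  [[0, 0, -0.004], 0, 1],
  [[0.001, 0, -0.006], 0, 1],
  [[0.002, 0, -0.006], 0, 1],
  [[0.002, 0, -0.006], 0, 0.2],
  [[0.002, 0, -0.006], 0, 0],
  [[0.002, 0, -0.006], 0, 0],
  [[0.002, 0, -0.006], 0, 0],
  [[-0.03, 0, -0.006], 0, 0],
  [[-0.06, 0, -0.006], 0, 0],
  [[-0.1, 0, -0.006], 0, 0],
  [[-0.14, 0, -0.006], 0, 0],
  [[-0.16, 0, -0.006], 0, 0],
  [[-0.16, 0, -0.006], 0, 0],
])

```text
time: 18.68
tcp_pos: [0.5441, 0.0955, 0.2126]
tool_rot: [0.711, 0.012, 0.703, -0.01]
force: [0.3, 0.1, 0.7]
opening: 0.5
```

```bash
python3 - <<'E'
from h import *
st();p=ctrl.snapshot('wrist');q=ctrl.snapshot('top');s=ctrl.snapshot('scene')
c=np.zeros((560,640,3),np.uint8);c[:300]=p['color'][100:400]
c[300:,:400]=cv2.resize(q['color'][150:215,225:325],None,fx=4,fy=4);c[300:525,400:]=cv2.resize(s['color'][180:255,310:390],None,fx=3,fy=3);save('c8',c)
discs(q,.38,.8,-.45,-.12)
E
```

```text
t 18.68 tcp [0.5441 0.0955 0.2126] rot
 [[ 0.011  0.031  0.999]
 [ 0.002  1.    -0.032]
 [-1.     0.003  0.01 ]] F [0.3 0.1 0.7] op 0.5 q [ 0.33  0.52 -0.8   2.01  0.52  0.81  0.77]
disc c [ 0.5125 -0.3366] yaw -9.5 diam 84.4 bbox [ 72  24  84 152] maxr 110.0 grip [ 0.4287 -0.3225]
disc c [ 0.705  -0.2012] yaw 14.6 diam 71.5 bbox [214 222  71 140] maxr 107.0 grip [ 0.6227 -0.2227]
```

View pics/c8.png

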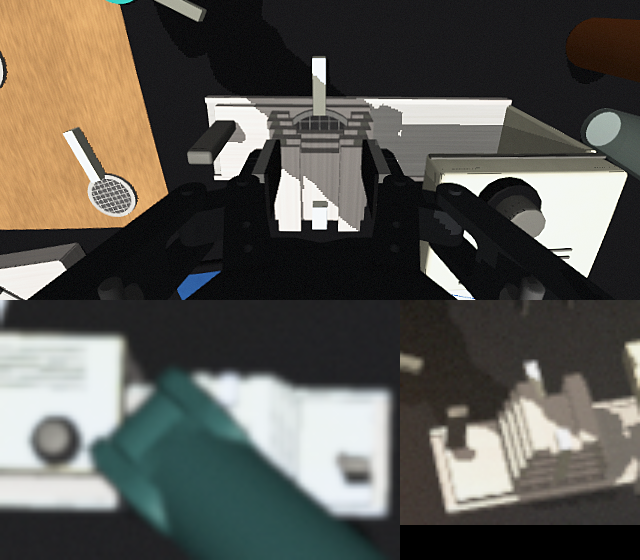

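Disc 1 sits in the lowest slot with its handle straight out (end at (319,57) in the upper picture) and is centred. On to disc 2.

drive_tool([
  [[0, -0.03, -0.008], 0, 0],
  [[0, -0.06, -0.015], 0, 0],
  [[0, -0.1, -0.025], 0, -0.2],
  [[0, -0.14, -0.033], 0, -0.2],
  [[0, -0.18, -0.043], 0, -0.2],
  [[0, -0.22, -0.053], 3, -0.2],
  [[0, -0.26, -0.063], 6, -0.2],
  [[0, -0.3, -0.072], 7.7, -0.2],
  [[0, -0.34, -0.082], 7.7, -0.2],
  [[0, -0.38, -0.092], 7.7, -0.2],
  [[0, -0.41, -0.099], 7.7, -0.2],
  [[0, -0.421, -0.101], 7.7, -0.2],
  [[0, -0.421, -0.101], 7.7, -0.2],
  [[0, -0.421, -0.101], 7.7, -0.2],
  [[0, -0.421, -0.101], 7.7, -0.2],
  [[0, -0.421, -0.101], 7.7, -0.2],
])

```text
time: 20.17
tcp_pos: [0.4273, -0.3211, 0.2072]
tool_rot: [0.705, 0.057, 0.705, -0.056]
force: [0.7, 0.2, -0.4]
opening: 0.604
```

```bash
python3 - <<'E'
from h import *
st();p=ctrl.snapshot('wrist'); discs(p,.36,.78,-.42,-.12); discs(ctrl.snapshot('top'),.38,.8,-.45,-.12)
E
```

```text
t 20.17 tcp [ 0.4273 -0.3211  0.2072] rot
 [[-0.     0.16   0.987]
 [ 0.001  0.987 -0.16 ]
 [-1.     0.001 -0.   ]] F [ 0.7  0.2 -0.4] op 0.604 q [ 1.13  0.5  -0.77  2.04  0.49  0.79  1.47]
disc c [ 0.5139 -0.3357] yaw -9.3 diam 82.1 bbox [ 44  50  81 146] maxr 107.0 grip [ 0.43  -0.322]
disc c [ 0.7246 -0.1972] yaw -180.0 diam 35.8 bbox [205 325  44  58] maxr 51.0 grip [ 0.8096 -0.1972]
disc c [ 0.5144 -0.3349] yaw -180.0 diam 81.0 bbox [68 82 87 94] maxr 55.0 grip [ 0.5994 -0.3349]
disc c [ 0.705  -0.2012] yaw 14.6 diam 71.4 bbox [214 222  71 140] maxr 107.0 grip [ 0.6227 -0.2226]
```

drive_tool([
  [[0.04, -0.001, 0.002], 0, -0.2],
  [[0.08, -0.001, 0.002], 0, -0.2],
  [[0.12, -0.001, 0.002], 0, -0.2],
  [[0.15, -0.001, 0.002], 0, -0.2],
  [[0.175, -0.001, 0.002], 0, -0.2],
  [[0.187, -0.001, 0.002], 0, -0.2],
  [[0.193, -0.001, 0.002], 0, -0.2],
  [[0.193, -0.001, 0.002], 0, -0.2],
  [[0.193, -0.001, 0.002], 0, 0.4],
  [[0.193, -0.001, 0.002], 0, 1],
  [[0.193, -0.001, 0.002], 0, 1],
  [[0.193, -0.001, 0.002], 0, 1],
  [[0.193, -0.001, 0.002], 0, 1],
  [[0.193, -0.001, 0.002], 0, 1],
])

```text
time: 21.43
tcp_pos: [0.4293, -0.3255, 0.0159]
tool_rot: [0.706, 0.058, 0.704, -0.059]
force: [-0.6, 0.8, 5.5]
opening: 0.139
```

drive_tool([
  [[-0.02, 0, 0], 0, 1],
  [[-0.05, 0, 0], 0, 1],
  [[-0.09, 0, 0], 0, 1],
  [[-0.13, 0, 0.005], 0, 1],
  [[-0.15, 0.02, 0.015], 0, 1],
  [[-0.16, 0.05, 0.025], 0, 1],
  [[-0.16, 0.085, 0.035], 0, 1],
  [[-0.16, 0.12, 0.04], 0, 1],
  [[-0.16, 0.155, 0.042], 0, 1],
  [[-0.16, 0.19, 0.04], 0, 1],
  [[-0.16, 0.225, 0.035], 0, 1],
  [[-0.16, 0.26, 0.025], -2, 1],
  [[-0.16, 0.295, 0.015], -4, 1],
  [[-0.16, 0.33, 0], -6, 1],
  [[-0.16, 0.365, -0.02], -7.7, 1],
  [[-0.16, 0.395, -0.04], -7.7, 1],
  [[-0.16, 0.4165, -0.052], -7.7, 1],
  [[-0.16, 0.4165, -0.052], -7.7, 1],
  [[-0.16, 0.4165, -0.052], -7.7, 1],
  [[-0.16, 0.4165, -0.052], -7.7, 1],
])

```text
time: 23.1
tcp_pos: [0.4457, 0.0934, 0.1746]
tool_rot: [0.707, 0.011, 0.707, -0.012]
force: [-0.2, -0.0, -1.1]
opening: 0.139
```

```bash
python3 - <<'E'
from h import *
o=st();p=ctrl.snapshot('wrist');save('w9',p['color'])
for d in ctrl.find_in('sieve2_disc',p)+ctrl.find_in('sieve2_disc',ctrl.snapshot('scene')): print(np.round(d['bbox']).astype(int).tolist(),round(d['conf'],2))
g=p['color'].astype(int).sum(2)[225:325:20]
for r in g: w=np.where(r[280:360]>330)[0]; print(280+w.min() if len(w) else None,280+w.max() if len(w) else None)
E
```

```text
t 23.1 tcp [0.4457 0.0934 0.1746] rot
 [[ 0.001  0.032  0.999]
 [-0.001  0.999 -0.032]
 [-1.    -0.001  0.001]] F [-0.2 -0.  -1.1] op 0.139 q [ 0.29  0.46 -0.78  2.23  0.55  0.64  0.65]
[300, 214, 342, 341] 0.61
[341, 161, 366, 197] 0.95
307 333
296 333
295 333
309 333
308 334
```

drive_tool([
  [[0.02, 0.004, 0], 0, 1],
  [[0.05, 0.004, 0], 0, 1],
  [[0.08, 0.004, 0], 0, 1],
  [[0.1, 0.004, 0], 0, 1],
  [[0.103, 0.004, 0], 0, 1],
  [[0.103, 0.004, 0], 0, 1],
  [[0.103, 0.004, 0], 0, 1],
  [[0.103, 0.004, 0], 0, 1],
])

```text
time: 23.97
tcp_pos: [0.4467, 0.0985, 0.0724]
tool_rot: [0.708, 0.011, 0.706, -0.011]
force: [0.9, -0.5, -0.9]
opening: 0.143
```

drive_tool([
  [[0.002, -0.001, 0], 0, 1],
  [[0.002, -0.001, 0.01], 0, 1],
  [[0.002, -0.001, 0.02], 0, 1],
  [[0.002, -0.001, 0.03], 0, 1],
  [[0.002, -0.001, 0.04], 0, 1],
  [[0.002, -0.001, 0.048], 0, 1],
  [[0.002, -0.001, 0.054], 0, 1],
  [[0.002, -0.001, 0.06], 0, 1],
  [[0.002, -0.001, 0.06], 0, 1],
  [[0.002, -0.001, 0.06], 0, 1],
])

```text
time: 24.8
tcp_pos: [0.5057, 0.0955, 0.0691]
tool_rot: [0.707, 0.011, 0.707, -0.011]
force: [-1.3, -1.0, -0.3]
opening: 0.143
```

drive_tool([
  [[-0.001, 0, 0.008], 0, 1],
  [[-0.001, 0, 0.016], 0, 1],
  [[-0.001, 0, 0.022], 0, 1],
  [[-0.001, 0, 0.027], 0, 1],
  [[-0.001, 0, 0.031], 0, 1],
  [[-0.001, 0, 0.034], 0, 1],
  [[-0.001, 0, 0.037], 0, 1],
  [[-0.001, 0, 0.04], 0, 1],
  [[-0.001, 0, 0.042], 0, 1],
  [[-0.001, 0, 0.042], 0, 1],
])

```text
time: 25.63
tcp_pos: [0.5386, 0.0936, 0.0685]
tool_rot: [0.702, 0.009, 0.712, -0.012]
force: [-14.1, 0.1, 2.6]
opening: 0.144
```

drive_tool([
  [[0, 0, -0.005], 0, 1],
  [[0.001, 0, -0.009], 0, 1],
  [[0.001, 0, -0.009], 0, 1],
  [[0.001, 0, -0.009], 0, 0.2],
  [[0.001, 0, -0.009], 0, 0],
  [[0.001, 0, -0.009], 0, 0],
  [[0.001, 0, -0.009], 0, 0],
  [[-0.03, 0, -0.009], 0, 0],
  [[-0.06, 0, -0.009], 0, 0],
  [[-0.1, 0, -0.009], 0, 0],
  [[-0.14, 0, -0.009], 0, 0],
  [[-0.14, 0, -0.009], 0, 0],
  [[-0.14, 0, -0.009], 0, 0],
])

```text
time: 26.72
tcp_pos: [0.5407, 0.095, 0.2131]
tool_rot: [0.709, 0.012, 0.705, -0.011]
force: [-0.8, -0.8, 0.7]
opening: 0.499
```

```bash
python3 - <<'E'
from h import *
st();p=ctrl.snapshot('wrist');save('w10',p['color'])
print(onz(p,(319,157),.044).round(3))
discs(ctrl.snapshot('top'),.38,.8,-.45,-.12)
c=p['color'][130:330,230:430];save('w10c',cv2.resize(c,None,fx=2.5,fy=2.5,interpolation=cv2.INTER_CUBIC))
E
```

```text
t 26.72 tcp [0.5407 0.095  0.2131] rot
 [[ 0.006  0.032  0.999]
 [ 0.001  0.999 -0.032]
 [-1.     0.001  0.006]] F [-0.8 -0.8  0.7] op 0.499 q [ 0.33  0.52 -0.8   2.01  0.52  0.81  0.77]
[0.514 0.094 0.044]
disc c [ 0.705  -0.2012] yaw 14.6 diam 71.4 bbox [214 222  71 140] maxr 107.0 grip [ 0.6227 -0.2226]
```

View pics/w10c.png

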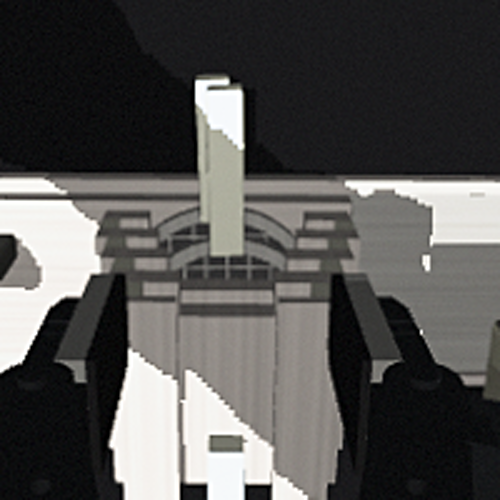

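```bash
python3 - <<'E'
from h import *
p=ctrl.snapshot('wrist');print('cam',np.round(-np.array(p['R']).T@np.array(p['t']),3))
for n,c,r,z in [('h1 end L',196,77,.044),('h1 mid L',201,210,.044),('h2 end L',208,86,.066),('h2 end R',244,86,.066),('h2 base L',211,254,.066),('h2 base R',243,254,.066),('tab L',208,451,.112),('tab R',243,451,.112),('rim1 ',228,205,.035),('rim2',228,237,.057),
 ('gap L',181,303,.112),('gap R',274,303,.112),('s1 topL',98,240,.052),('s1 topR',355,240,.052),('s2L',112,268,.074),('s2R',345,268,.074)]:
    print(n,onz(p,(230+c/2.5,130+r/2.5),z).round(4)[:2])
E
```

```text
cam [0.465 0.096 0.342]
h1 end L [0.5135 0.082 ]
h1 mid L [0.571  0.0817]
h2 end L [0.5135 0.0875]
h2 end R [0.5139 0.1011]
h2 base L [0.5822 0.0861]
h2 base R [0.5826 0.099 ]
tab L [0.6418 0.0837]
tab R [0.6422 0.0967]
rim1  [0.5722 0.0933]
rim2 [0.5786 0.0931]
gap L [0.5807 0.0767]
gap R [0.5817 0.1089]
s1 topL [0.5803 0.0378]
s1 topR [0.5836 0.1468]
s2L [0.5837 0.0469]
s2R [0.5865 0.1393]
```

Disc 2 is centred in its slot: handle (209–243) lines up with the tab (208–243). Disc 1 has shifted about 2 mm sideways but is still within its slot. On to disc 3, the plain steel one and not the coloured look-alikes.

drive_tool([
  [[0, -0.03, 0.008], 0, 0],
  [[0, -0.065, 0.018], 0, -0.2],
  [[0, -0.1, 0.03], -2, -0.2],
  [[0, -0.14, 0.04], -6, -0.2],
  [[0, -0.18, 0.053], -10, -0.2],
  [[0, -0.22, 0.065], -14, -0.2],
  [[0, -0.26, 0.077], -17, -0.2],
  [[0, -0.295, 0.087], -17, -0.2],
  [[0, -0.315, 0.093], -17, -0.2],
  [[0, -0.315, 0.093], -17, -0.2],
  [[0, -0.315, 0.093], -17, -0.2],
  [[0, -0.315, 0.093], -17, -0.2],
])

```text
time: 27.87
tcp_pos: [0.621, -0.2217, 0.2088]
tool_rot: [0.7, -0.093, 0.702, 0.095]
force: [-0.0, 0.5, 0.3]
opening: 0.601
```

```bash
python3 - <<'E'
from h import *
st();p=ctrl.snapshot('wrist'); discs(p,.55,.78,-.33,-.1); discs(ctrl.snapshot('top'),.38,.8,-.45,-.12)
E
```

```text
t 27.87 tcp [ 0.621  -0.2217  0.2088] rot
 [[-0.003 -0.264  0.964]
 [ 0.002  0.964  0.264]
 [-1.     0.003 -0.002]] F [-0.   0.5  0.3] op 0.601 q [ 0.82  0.68 -0.85  1.76  0.6   0.98  1.57]
disc c [ 0.7062 -0.1996] yaw 14.8 diam 68.6 bbox [ 97  55  68 136] maxr 107.0 grip [ 0.6241 -0.2214]
```

drive_tool([
  [[0.04, 0, 0.003], 0, -0.2],
  [[0.08, 0, 0.003], 0, -0.2],
  [[0.12, 0, 0.003], 0, -0.2],
  [[0.15, 0, 0.003], 0, -0.2],
  [[0.175, 0, 0.003], 0, -0.2],
  [[0.187, 0, 0.003], 0, -0.2],
  [[0.193, 0, 0.003], 0, -0.2],
  [[0.193, 0, 0.003], 0, -0.2],
  [[0.193, 0, 0.003], 0, 0.4],
  [[0.193, 0, 0.003], 0, 1],
  [[0.193, 0, 0.003], 0, 1],
  [[0.193, 0, 0.003], 0, 1],
  [[0.193, 0, 0.003], 0, 1],
  [[0.193, 0, 0.003], 0, 1],
])

```text
time: 29.13
tcp_pos: [0.626, -0.2226, 0.0193]
tool_rot: [0.702, -0.094, 0.7, 0.093]
force: [-1.0, 0.4, 6.8]
opening: 0.139
```

drive_tool([
  [[-0.02, 0, 0], 0, 1],
  [[-0.05, 0, 0], 0, 1],
  [[-0.09, 0, 0], 0, 1],
  [[-0.13, 0, 0], 0, 1],
  [[-0.15, 0.02, -0.005], 0, 1],
  [[-0.16, 0.05, -0.01], 0, 1],
  [[-0.16, 0.085, -0.02], 0, 1],
  [[-0.16, 0.12, -0.03], 3, 1],
  [[-0.16, 0.155, -0.038], 6, 1],
  [[-0.16, 0.19, -0.047], 9, 1],
  [[-0.16, 0.225, -0.055], 12, 1],
  [[-0.16, 0.26, -0.064], 15, 1],
  [[-0.16, 0.295, -0.073], 17, 1],
  [[-0.16, 0.33, -0.082], 17, 1],
  [[-0.16, 0.354, -0.087], 17, 1],
  [[-0.16, 0.354, -0.087], 17, 1],
  [[-0.16, 0.354, -0.087], 17, 1],
  [[-0.16, 0.354, -0.087], 17, 1],
])

```text
time: 30.63
tcp_pos: [0.4482, 0.0956, 0.1775]
tool_rot: [0.707, 0.011, 0.707, -0.011]
force: [0.1, -0.4, -1.0]
opening: 0.141
```

```bash
python3 - <<'E'
from h import *
o=st();p=ctrl.snapshot('wrist');save('w11',p['color'])
g=p['color'].astype(int).sum(2)[225:325:20]
for r in g: w=np.where(r[280:360]>330)[0]; print(280+w.min() if len(w) else None,280+w.max() if len(w) else None)
print([(np.round(d['bbox']).astype(int).tolist(),round(d['conf'],2)) for d in ctrl.find_in('sieve3_disc',p)])
E
```

```text
t 30.63 tcp [0.4482 0.0956 0.1775] rot
 [[ 0.001  0.031  1.   ]
 [-0.001  1.    -0.031]
 [-1.    -0.001  0.001]] F [ 0.1 -0.4 -1. ] op 0.141 q [ 0.3   0.46 -0.79  2.23  0.55  0.65  0.65]
307 335
296 332
310 332
310 332
309 333
[([301, 210, 338, 343], 0.89), ([84, 134, 210, 217], 0.64)]
```

drive_tool([
  [[0.02, 0.001, 0], 0, 1],
  [[0.05, 0.001, 0], 0, 1],
  [[0.07, 0.001, 0], 0, 1],
  [[0.08, 0.001, 0], 0, 1],
  [[0.082, 0.001, 0], 0, 1],
  [[0.082, 0.001, 0], 0, 1],
  [[0.082, 0.001, 0], 0, 1],
])

```text
time: 31.32
tcp_pos: [0.4486, 0.0969, 0.0956]
tool_rot: [0.707, 0.012, 0.707, -0.011]
force: [0.4, 0.9, -0.2]
opening: 0.133
```

```bash
python3 - <<'E'
from h import *
st();p=ctrl.snapshot('wrist');s=ctrl.snapshot('scene')
c=np.zeros((590,640,3),np.uint8);c[:200]=p['color'][200:400]
c[200:590,:]=cv2.resize(s['color'][180:245,305:412],(640,390),interpolation=cv2.INTER_CUBIC);save('c12',c)
E
```

```text
t 31.32 tcp [0.4486 0.0969 0.0956] rot
 [[ 0.001  0.032  0.999]
 [ 0.     0.999 -0.032]
 [-1.     0.     0.001]] F [ 0.4  0.9 -0.2] op 0.133 q [ 0.15  0.59 -0.61  2.28  0.76  0.48  0.45]
```

View pics/c12.png

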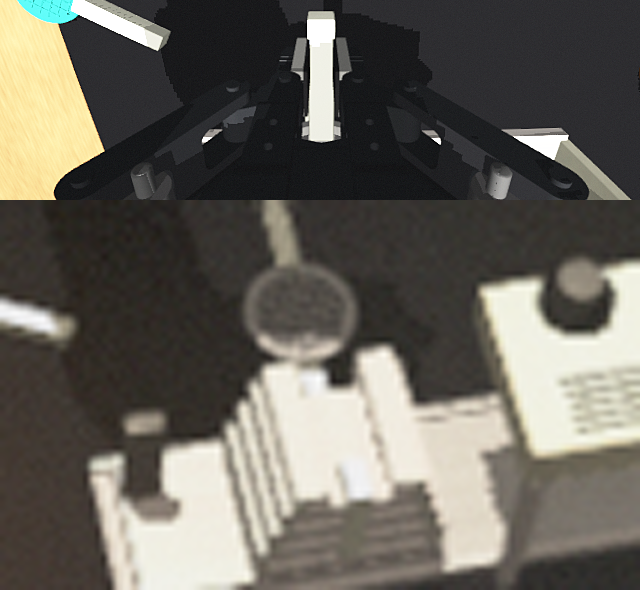

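Disc 3 is in front of the rack at slot-3 height ((300,310) lower crop). Inserting.

drive_tool([
  [[0, 0, 0.008], 0, 1],
  [[0, 0, 0.018], 0, 1],
  [[0, 0, 0.028], 0, 1],
  [[0, 0, 0.038], 0, 1],
  [[0, 0, 0.046], 0, 1],
  [[0, 0, 0.052], 0, 1],
  [[0, 0, 0.058], 0, 1],
  [[0, 0, 0.058], 0, 1],
  [[0, 0, 0.058], 0, 1],
])

```text
time: 32.17
tcp_pos: [0.5058, 0.0955, 0.0951]
tool_rot: [0.707, 0.011, 0.707, -0.011]
force: [0.3, 0.1, -1.4]
opening: 0.13
```

drive_tool([
  [[0, 0, 0.008], 0, 1],
  [[0, 0, 0.016], 0, 1],
  [[0, 0, 0.022], 0, 1],
  [[0, 0, 0.027], 0, 1],
  [[0, 0, 0.031], 0, 1],
  [[0, 0, 0.034], 0, 1],
  [[0, 0, 0.037], 0, 1],
  [[0, 0, 0.04], 0, 1],
  [[0, 0, 0.04], 0, 1],
])

```text
time: 32.92
tcp_pos: [0.5405, 0.0938, 0.094]
tool_rot: [0.704, 0.01, 0.71, -0.012]
force: [-7.8, -0.3, 1.5]
opening: 0.137
```

drive_tool([
  [[0, 0, -0.004], 0, 1],
  [[0.001, 0, -0.006], 0, 1],
  [[0.002, 0, -0.006], 0, 1],
  [[0.002, 0, -0.006], 0, 0.2],
  [[0.002, 0, -0.006], 0, 0],
  [[0.002, 0, -0.006], 0, 0],
  [[0.002, 0, -0.006], 0, 0],
  [[-0.03, 0, -0.006], 0, 0],
  [[-0.06, 0, -0.006], 0, 0],
  [[-0.1, 0, -0.006], 0, 0],
  [[-0.12, 0, -0.006], 0, 0],
  [[-0.12, 0, -0.006], 0, 0],
  [[-0.12, 0, -0.006], 0, 0],
])

```text
time: 34.0
tcp_pos: [0.5408, 0.0945, 0.2166]
tool_rot: [0.708, 0.011, 0.706, -0.011]
force: [-0.7, 0.0, -0.2]
opening: 0.499
```

```bash
python3 - <<'E'
from h import *
st();p=ctrl.snapshot('wrist');save('w13',p['color'])
c=p['color'][120:320,220:420];save('w13c',cv2.resize(c,None,fx=2.9,fy=2.9,interpolation=cv2.INTER_CUBIC))
E
```

```text
t 34.0 tcp [0.5408 0.0945 0.2166] rot
 [[ 0.003  0.032  0.999]
 [ 0.     1.    -0.032]
 [-1.     0.     0.003]] F [-0.7  0.  -0.2] op 0.499 q [ 0.34  0.52 -0.81  2.01  0.51  0.83  0.77]
```

View pics/w13c.png

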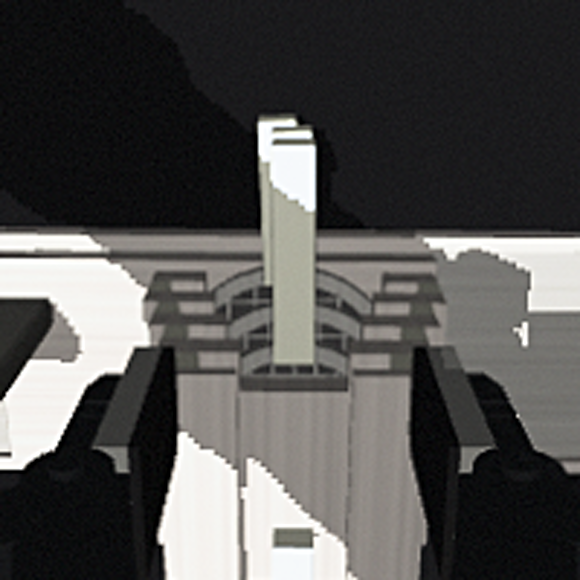

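```bash
python3 - <<'E'
from h import *
p=ctrl.snapshot('wrist')
for n,c,r,z in [('h1 end',262,120,.044),('h2 end',285,129,.066),('h3 endL',274,143,.088),('h3 endR',316,143,.088),('h3 baseL',276,364,.088),('h3 baseR',313,364,.088),('rim1',300,271,.035),('rim2',295,308,.057),('rim3',230,365,.079),('lip front',295,377,.112),('s1roof front L',150,300,.041+.011-.011),('s3 front',385,357,.085)]:
    print(n,onz(p,(220+c/2.9,120+r/2.9),z).round(4)[:2])
X=np.array([.622,.0915]);a=np.array([.9995,-.033])
for z,tp in ((.030,.044),(.052,.066),(.074,.088)):
    print('predicted end',((proj(p,[[*(X-.105*a),tp]])[0]-[220,120])*2.9).round(0))
E
```

```text
h1 end [0.5166 0.0839]
h2 end [0.5162 0.0924]
h3 endL [0.5166 0.0892]
h3 endR [0.517  0.1021]
h3 baseL [0.5913 0.0871]
h3 baseR [0.5916 0.0994]
rim1 [0.5774 0.0959]
rim2 [0.5839 0.0937]
rim3 [0.5955 0.0708]
lip front [0.5842 0.0936]
s1roof front L [0.5854 0.0378]
s3 front [0.5913 0.1237]
predicted end [293. 120.]
predicted end [293. 131.]
predicted end [293. 144.]
```

All three handle ends come out at x ≈ 0.5166, which agrees with the home prediction (0.517). Now pushing the carrier home by the post with closed fingers.

drive_tool([
  [[0, -0.03, 0.01], 0, 1],
  [[0, -0.06, 0.02], 0, 1],
  [[0, -0.1, 0.035], 0, 1],
  [[0, -0.14, 0.05], 0, 1],
  [[0, -0.17, 0.062], 0, 1],
  [[0, -0.173, 0.063], 0, 1],
  [[0, -0.173, 0.063], 0, 1],
  [[0.03, -0.173, 0.063], 0, 1],
  [[0.07, -0.173, 0.063], 0, 1],
  [[0.11, -0.173, 0.063], 0, 1],
  [[0.135, -0.173, 0.063], 0, 1],
  [[0.137, -0.173, 0.063], 0, 1],
  [[0.137, -0.173, 0.063], 0, 1],
  [[0.137, -0.173, 0.063], 0, 1],
])

```text
time: 35.27
tcp_pos: [0.5979, -0.0786, 0.0792]
tool_rot: [0.707, 0.011, 0.707, -0.01]
force: [-0.1, -0.7, 0.8]
opening: 0.002
```

drive_tool([
  [[0, 0.01, 0], 0, 1],
  [[0, 0.02, 0], 0, 1],
  [[0, 0.028, 0], 0, 1],
  [[0, 0.036, 0], 0, 1],
  [[0, 0.044, 0], 0, 1],
  [[0, 0.052, 0], 0, 1],
  [[0, 0.06, 0], 0, 1],
  [[0, 0.068, 0], 0, 1],
  [[0, 0.076, 0], 0, 1],
  [[0, 0.084, 0], 0, 1],
  [[0, 0.092, 0], 0, 1],
  [[0, 0.1, 0], 0, 1],
  [[0, 0.108, 0], 0, 1],
  [[0, 0.116, 0], 0, 1],
  [[0, 0.124, 0], 0, 1],
  [[0, 0.132, 0], 0, 1],
  [[0, 0.14, 0], 0, 1],
  [[0, 0.146, 0], 0, 1],
  [[0, 0.15, 0], 0, 1],
  [[0, 0.15, 0], 0, 1],
])

```text
time: 36.93
tcp_pos: [0.6014, 0.0719, 0.0784]
tool_rot: [0.707, 0.011, 0.707, -0.009]
force: [0.1, 0.5, 0.3]
opening: -0.0
```

drive_tool([
  [[0, 0.006, 0], 0, 1],
  [[0, 0.012, 0], 0, 1],
  [[0, 0.018, 0], 0, 1],
  [[0, 0.024, 0], 0, 1],
  [[0, 0.03, 0], 0, 1],
  [[0, 0.036, 0], 0, 1],
])

```text
time: 37.43
tcp_pos: [0.6027, 0.1059, 0.078]
tool_rot: [0.707, 0.011, 0.707, -0.011]
force: [-1.7, -2.8, -1.0]
opening: 0.0
```

```bash
python3 - <<'E'
from h import *
o=st()
for n in ('top','scene'):
    p=ctrl.snapshot(n); print(n,[(q,np.round(d['bbox']).astype(int).tolist(),round(d['conf'],2)) for q in ('carrier','carrier_post') for d in ctrl.find_in(q,p)],proj(p,[[.6014,.1,.102],[.599,-.02,.102]]).round(0).tolist()); save('z'+n,p['color'])
E
```

```text
t 37.43 tcp [0.6027 0.1059 0.078 ] rot
 [[-0.001  0.031  1.   ]
 [-0.     1.    -0.031]
 [-1.    -0.    -0.001]] F [-1.7 -2.8 -1. ] op 0.0 q [ 0.18  0.75 -0.63  1.95  0.7   0.67  0.65]
top [('carrier', [227, 188, 277, 198], 0.74), ('carrier_post', [226, 187, 277, 200], 0.47), ('carrier_post', [234, 180, 243, 190], 0.43)] [[279.0, 190.0], [314.0, 190.0]]
scene [('carrier', [364, 211, 421, 241], 0.76), ('carrier_post', [366, 213, 422, 240], 0.85)] [[362.0, 211.0], [329.0, 217.0]]
```

drive_tool([
  [[0, 0.004, 0], 0, 1],
  [[0, 0.008, 0], 0, 1],
  [[0, 0.011, 0], 0, 1],
  [[0, 0.014, 0], 0, 1],
  [[0, 0.017, 0], 0, 1],
  [[0, 0.02, 0], 0, 1],
  [[0, 0.02, 0], 0, 1],
])

```text
time: 38.32
tcp_pos: [0.6034, 0.112, 0.0783]
tool_rot: [0.705, 0.005, 0.709, -0.022]
force: [-2.5, -20.5, 14.3]
opening: 0.001
```

drive_tool([
  [[0, -0.01, 0], 0, 1],
  [[0, -0.03, 0], 0, 1],
  [[0, -0.05, 0], 0, 1],
  [[-0.03, -0.055, 0], 0, 1],
  [[-0.07, -0.055, 0], 0, 1],
  [[-0.11, -0.055, 0], 0, 1],
  [[-0.15, -0.055, 0], 0, 1],
  [[-0.19, -0.055, 0], 0, 1],
  [[-0.23, -0.05, -0.01], 0, 1],
  [[-0.24, -0.02, -0.03], 0, 1],
  [[-0.24, 0.01, -0.05], 0, 1],
  [[-0.24, 0.03, -0.06], 0, 1],
  [[-0.24, 0.03, -0.06], 0, 1],
  [[-0.24, 0.03, -0.06], 0, 1],
])

```text
time: 39.48
tcp_pos: [0.5438, 0.1596, 0.3189]
tool_rot: [0.707, 0.01, 0.707, -0.009]
force: [0.5, -0.8, -0.1]
opening: 0.003
```

```bash
python3 - <<'E'
from h import *
st();p=ctrl.snapshot('wrist');save('w14',p['color'])
print(proj(p,[[.609,.228,.189],[.603,.14,.102],[.523,.254,.088]]).round(0).tolist())
for q in ('plunger','plunger_top','carrier','carrier_post','sieve3_disc'): print(q,[(np.round(d['bbox']).astype(int).tolist(),round(d['conf'],2)) for d in ctrl.find_in(q,p)])
E
```

```text
t 39.48 tcp [0.5438 0.1596 0.3189] rot
 [[ 0.001  0.026  1.   ]
 [ 0.001  1.    -0.026]
 [-1.     0.001  0.001]] F [ 0.5 -0.8 -0.1] op 0.003 q [ 0.29  0.43 -0.89  1.86  0.38  1.03  0.79]
[[391.0, 255.0], [306.0, 220.0], [396.0, 153.0]]
plunger [([379, 239, 406, 269], 0.57), ([489, 193, 570, 248], 0.38)]
plunger_top [([377, 237, 406, 267], 0.71), ([378, 153, 403, 213], 0.32)]
carrier [([291, 184, 430, 243], 0.96)]
carrier_post [([299, 185, 429, 246], 0.62)]
sieve3_disc [([100, 59, 191, 120], 0.88), ([381, 152, 402, 212], 0.61), ([295, 184, 425, 250], 0.47)]
```

View pics/w14.png

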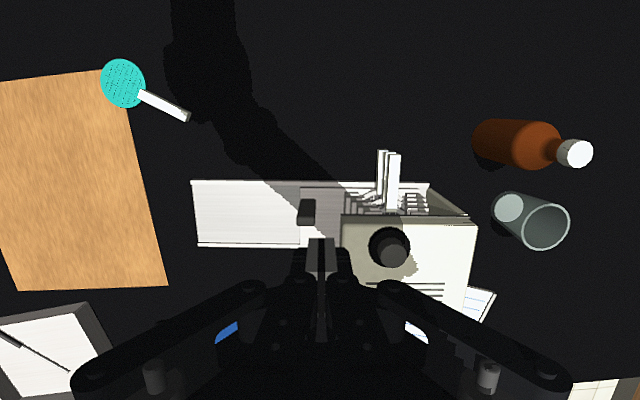

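Carrier is home with the post at (306,212) and handles at (380–400,150–210). The soap bottle and beaker are untouched and the plunger top is at about (393,252). Computing the press position.

```bash
python3 - <<'E'
from h import *
st();p=ctrl.snapshot('wrist')
im=p['color'][235:275,370:410].astype(int).sum(2)
m=((im>150)&(im<420)).astype(np.uint8);n,l,s,c=cv2.connectedComponentsWithStats(m)
for i in range(1,n):
    if s[i,4]>40: print(s[i],c[i]+[370,235])
for uv in [(393,252),(391.5,252),(391.5,253)]: print(onz(p,uv,.189).round(4))
print('post',onz(p,(306,212),.102).round(4),onz(p,(306,200),.102).round(4),onz(p,(306,224),.102).round(4),onz(p,(297,212),.102).round(4),onz(p,(315,212),.102).round(4))
# handle 3 end
print('h3 end',onz(p,(393.5,155),.088).round(4),'h1 end',onz(p,(383,151),.044).round(4))
E
```

```text
t 39.78 tcp [0.5454 0.156  0.3178] rot
 [[-0.001  0.033  0.999]
 [-0.     0.999 -0.033]
 [-1.    -0.    -0.001]] F [ 0.2  0.6 -0.1] op 0.001 q [ 0.29  0.43 -0.88  1.86  0.38  1.03  0.79]
[ 15   8  25  24 474] [397.3164557  254.67932489]
[0.6071 0.2252 0.189 ]
[0.6071 0.2237 0.189 ]
[0.6081 0.2238 0.189 ]
post [0.5929 0.1361 0.102 ] [0.5772 0.1368 0.102 ] [0.609  0.1353 0.102 ] [0.5925 0.1248 0.102 ] [0.5932 0.1473 0.102 ]
h3 end [0.527  0.2465 0.088 ] h1 end [0.5277 0.2424 0.044 ]
```

```bash
python3 - <<'E'
from h import *
o=st();p=ctrl.snapshot('wrist');im=p['color'].astype(int).sum(2)
for r in (158,165,172):
    w=np.where(im[r,360:430]>400)[0]+360; print(r,w.min(),w.max(),onz(p,(w.max()+.5,r),.088).round(4))
for r in (205,212,218):
    w=np.where(im[r,285:335]<220)[0]+285; print('post',r,w.min(),w.max(),onz(p,((w.min()+w.max())/2,r),.102).round(4))
print('plunger',onz(p,(397,254),.189).round(4))
E
```

```text
t 39.83 tcp [0.5453 0.1562 0.3179] rot
 [[-0.001  0.033  0.999]
 [-0.     0.999 -0.033]
 [-1.    -0.    -0.001]] F [-0.2  0.1 -0. ] op 0.003 q [ 0.29  0.43 -0.88  1.86  0.38  1.03  0.79]
158 381 403 [0.5309 0.2593 0.088 ]
165 381 402 [0.5397 0.2585 0.088 ]
172 381 402 [0.5486 0.2589 0.088 ]
post 205 302 317 [0.5838 0.1411 0.102 ]
post 212 301 317 [0.5929 0.1401 0.102 ]
post 218 300 317 [0.6009 0.1391 0.102 ]
plunger [0.6094 0.2296 0.189 ]
```

Carrier joint estimates are 0.158–0.159. Plunger is at (0.609, 0.230). Positioning above it, then pressing.

drive_tool([
  [[0, 0.03, 0.025], 0, 1],
  [[0, 0.06, 0.05], 0, 1],
  [[0, 0.075, 0.062], 0, 1],
  [[0.03, 0.075, 0.062], 0, 1],
  [[0.07, 0.075, 0.062], 0, 1],
  [[0.095, 0.075, 0.062], 0, 1],
  [[0.1, 0.075, 0.062], 0, 1],
  [[0.1, 0.075, 0.062], 0, 1],
  [[0.1, 0.075, 0.062], 0, 1],
])

```text
time: 40.63
tcp_pos: [0.6098, 0.2308, 0.2194]
tool_rot: [0.707, 0.012, 0.707, -0.011]
force: [0.4, -0.3, 0.5]
opening: -0.001
```

drive_tool([
  [[0.01, -0.001, 0], 0, 1],
  [[0.018, -0.001, 0], 0, 1],
  [[0.024, -0.001, 0], 0, 1],
  [[0.029, -0.001, 0], 0, 1],
  [[0.033, -0.001, 0], 0, 1],
  [[0.036, -0.001, 0], 0, 1],
  [[0.039, -0.001, 0], 0, 1],
  [[0.039, -0.001, 0], 0, 1],
  [[0.039, -0.001, 0], 0, 1],
])

```text
time: 41.38
tcp_pos: [0.6102, 0.2299, 0.1876]
tool_rot: [0.709, 0.01, 0.705, -0.013]
force: [-8.9, -9.4, 41.8]
opening: 0.001
```

Bottomed at the expected height (TCP z 0.1876). Lifting off and retreating.

drive_tool([
  [[-0.01, 0, 0], 0, 1],
  [[-0.03, 0, 0], 0, 1],
  [[-0.06, 0, 0], 0, 1],
  [[-0.1, 0, 0], 0, 1],
  [[-0.13, -0.01, -0.02], 0, 1],
  [[-0.14, -0.04, -0.05], 0, 1],
  [[-0.14, -0.074, -0.062], 0, 1],
  [[-0.14, -0.074, -0.062], 0, 1],
  [[-0.14, -0.074, -0.062], 0, 1],
  [[-0.14, -0.074, -0.062], 0, 1],
  [[-0.14, -0.074, -0.062], 0, 1],
])

```text
time: 42.3
tcp_pos: [0.545, 0.1582, 0.3191]
tool_rot: [0.707, 0.011, 0.707, -0.01]
force: [0.4, -0.5, 0.5]
opening: -0.002
```

```bash
python3 - <<'E'
from h import *
o=st();p=ctrl.snapshot('wrist');im=p['color'].astype(int).sum(2);save('w15',p['color'])
for r in (158,165,172):
    w=np.where(im[r,360:430]>400)[0]+360; print(r,w.min(),w.max(),onz(p,(w.max()+.5,r),.088).round(4))
for r in (212,218):
    w=np.where(im[r,285:335]<220)[0]+285; print('post',r,w.min(),w.max(),onz(p,((w.min()+w.max())/2,r),.102).round(4))
uv=proj(p,[[.6094,.2296,.189],[.6094,.2296,.177]]);print(uv.round(1))
a,b=int(uv[0][0])-20,int(uv[0][1])-20;sub=im[b:b+40,a:a+40];m=((sub>150)&(sub<420)).astype(np.uint8);n,l,s,c=cv2.connectedComponentsWithStats(m)
print([(s[i].tolist(),(c[i]+[a,b]).round(1)) for i in range(1,n) if s[i,4]>40])
for n in ('scene','top'):
    q=ctrl.snapshot(n);print(n,[(k,np.round(d['bbox']).astype(int).tolist(),round(d['conf'],2)) for k in ('soap','beaker') for d in ctrl.find_in(k,q)[:1]])
E
```

```text
t 42.3 tcp [0.545  0.1582 0.3191] rot
 [[-0.     0.03   1.   ]
 [ 0.001  1.    -0.03 ]
 [-1.     0.001 -0.   ]] F [ 0.4 -0.5  0.5] op -0.002 q [ 0.29  0.43 -0.89  1.86  0.38  1.03  0.79]
158 379 401 [0.5306 0.2594 0.088 ]
165 379 400 [0.5393 0.2586 0.088 ]
172 379 400 [0.5483 0.259  0.088 ]
post 212 299 315 [0.5931 0.1399 0.102 ]
post 218 298 315 [0.6011 0.1389 0.102 ]
[[394.3 253.9]
 [391.6 248.5]]
[([8, 10, 26, 24, 487], array([394.6, 254.6]))]
scene [('soap', [426, 162, 446, 200], 0.85), ('beaker', [452, 195, 469, 220], 0.75)]
top [('soap', [178, 209, 202, 231], 0.93), ('beaker', [164, 178, 194, 196], 0.94)]
```

```bash
python3 -c "
from h import *
print(ctrl.hand_in())"
```

```text
the job is handed in; nothing more can be done
None
```

I racked the three discs on the bench (92, 80 and 68 mm; the 56 mm one was absent), pushed the carrier home and pressed the plunger. I then handed the job in. No verdict is reported back, so what follows rests on my own checks.

- **Carrier:** it went out to its loading stop at the start. At the end, the post and handle positions put it at about 0.158 m, and it had stopped firmly at 20 N.
- **Discs:** all three handle ends measured within about 1 mm of where they should be at home, while the carrier was still out. The 92 mm disc moved sideways after I released it. Its handle end is about 4–5 mm off the centre line, but I estimate its centre at about 2 mm off, within the 6 mm limit.
- **Plunger:** it bottomed where expected, with the TCP at z = 0.1876. The wrist force reached about 42 N vertically there, more than I intended but under the 120 N wrist limit. After I lifted off, its top was back at about 189 mm.
- **Bystanders:** the soap bottle and beaker were found where they started, within a few pixels. I did not touch the orange and turquoise look-alikes.
- **Camera disagreement:** early position readings picked by eye in the top camera were 4–5 mm lower in y than the wrist camera's. I used the wrist camera, and every fit matched it.

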